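# Correct one option switch with the scriber, then switch the main on

### The job

Take the scriber from its slanted holder and, working only with its point and never with the fingers, flip the one small lever of the hooded switch box that is thrown the other way from the other three, so that all four small levers lie fully over the same way; only after that, flip the big main lever fully up (away from the robot) with the scriber. Then put the scriber back fully home in its holder and let go; do not move any other lever or push about the things standing near.

Things in the scene. Friction and masses are not known exactly. Their poses are not given: they have to be found in the camera images.
- switch_box: fixed grey sheet-metal switch box, 200 mm wide along its y, 172 mm high; origin under its middle on the table, z up, -x is its front (turned somewhat to the robot's left). Its five lever units stand along y, centres at y = -72, -36, 0, 36 and 72 mm, in an order that varies. The face with the levers slopes 28 degrees, rising away from the robot; cheeks at its ends stand 20 mm out of it
- face_mid (a point): middle of the sloping face, on the line of the lever pivots, 75 mm above the table. In the switch box's frame 'up the face' is u = (cos28, 0, sin28) = (0.883, 0, 0.469), away from the robot and up; the face's outward normal is n = (-sin28, 0, cos28) = (-0.469, 0, 0.883), toward the robot and up
- hood_edge (a point): middle of the front edge of the 3 mm sheet hood, which covers everything behind this edge from 166 to 172 mm above the table, from x = -6 to 69 mm in the switch box's frame, over its whole width. A thrown-up lever cannot be reached from above it with an upright tool; a tool held along the face normal n (tilted 28 degrees) passes in front of the edge
- unit_main: fixed unit (35 mm wide slice of the switch box) with the main lever; origin on the table under the lever's pivot, which is 75 mm above it on the sloping face; axes as the switch box. Two guard ribs, 29 mm apart inside and 3 mm thick, stand 20 mm out of the face from 37 mm below to 37 mm above the pivot; the lever stands midway between them
- unit_a: like unit_main, with a small lever (the four small-lever units are alike)
- unit_b: like unit_main, with a small lever (the four small-lever units are alike)
- unit_c: like unit_main, with a small lever (the four small-lever units are alike)
- unit_d: like unit_main, with a small lever (the four small-lever units are alike)
- lever_main (a joint): angle of the big black main lever: paddle 42 mm long from the pivot, 22 mm wide, 7 mm thick. 0 = straight out along n; +0.4 = thrown up the face (away from the robot, on), -0.4 = thrown down it (toward the robot, off, as found). No spring: a stiff pivot (friction 0.025 N m) lets it stay wherever it is left, so push it to its stop
- lever_a (a joint): angle of the small black lever of unit_a: 30 mm long from the pivot, 13 mm wide, 5 mm thick; signs, stops and stiff pivot as for lever_main. At the start three of the four small levers are thrown down the face (-0.4) and one up (+0.4)
- lever_b (a joint): angle of the small black lever of unit_b: 30 mm long from the pivot, 13 mm wide, 5 mm thick; signs, stops and stiff pivot as for lever_main. At the start three of the four small levers are thrown down the face (-0.4) and one up (+0.4)
- lever_c (a joint): angle of the small black lever of unit_c: 30 mm long from the pivot, 13 mm wide, 5 mm thick; signs, stops and stiff pivot as for lever_main. At the start three of the four small levers are thrown down the face (-0.4) and one up (+0.4)
- lever_d (a joint): angle of the small black lever of unit_d: 30 mm long from the pivot, 13 mm wide, 5 mm thick; signs, stops and stiff pivot as for lever_main. At the start three of the four small levers are thrown down the face (-0.4) and one up (+0.4)
- holder: fixed holder: wooden base plate 105 x 70 x 8 mm, origin on the table, z up; on it a 34 mm square dark steel block, highest edge 92 mm above the table, with a 9 mm square bore right through it. The bore slants 30 degrees from vertical: its axis, out of the mouth, is (-0.5, 0, 0.866) in the holder's frame
- holder_mouth (a point): centre of the bore's mouth at the block's top face, 83.5 mm above the table
- holder_foot (a point): point on the bore axis, 74.5 mm below the mouth along it, where the scriber's point is when it is home
- scriber: loose scriber, 145 mm, about 40 g: round wooden handle 75 mm long, 11 to 13 mm thick, and a tapered steel point 70 mm long, 4.4 mm thick at the handle. Body x is across it; body y runs from point to handle (shoulder y = 0, end y = 72 mm). Centre line from the point (0, -72.4, 2.3) to (0, 45, 8.4) mm. Starts home in the holder, point down, shoulder in the mouth, handle free
- scriber_tip (a point): the scriber's steel point
- oil_can: red oil can with spout, bystander, 52 mm wide, 147 mm high, loose; origin under its middle
- grit_jar: jar of grit with red cap, bystander, 64 mm wide, 93 mm high, loose; origin under its middle
- egg_stone: grey egg-shaped stone blank standing on end, bystander, 50 x 66 mm, 95 mm high, loose; origin under its middle

How it is judged:
By the outcome, as a careful person would: the job done as asked, in the order asked, and still so for the second after the job is handed in, with the robot touching nothing.
It also fails if it takes over 61 s, if anything falls off the work surface, if the arm or the gripper's body presses on something with over 40 N, if the wrist force passes 120 N, or if a joint passes its speed limit or range.

### The arm

A 6-joint arm with a two-finger parallel gripper is mounted at the origin on a cart in front of the work surface, level with it; the furniture and walls round the work are solid. World frame = base frame: x ahead of the robot, y to its left, z up, the work surface at z = 0. Lengths are in mm, angles in rad, forces in N, time in s.
With the tool pointing down it reaches from about 400 to 925 mm from the base axis. Payload 12.5 kg.
Tool frame: the origin (TCP) lies at the very end of the fingers, on their centre line; the grasp point (between the pads) lies 19 mm behind it; z points along the fingers, y is the line along which they close (so a half turn about z gives the same grasp; the last joint's range is limited). The gripper opens to 95 mm and grips with 3 to 60 N. Pads are 20 mm wide; open, the fingers measure 119 mm over their backs; the gripper's body (75 mm by 180 mm) begins 59 mm behind the grasp point.
Start: joints at [-1.431, 0.491, 1.559, -0, 1.092, -0.106], TCP at [152.105, -606.227, 214.661] pointing down, gripper open.
Joint ranges: [-3.1, 3.1], [-0.84, 2.19], [0.05, 2.79], [-1.13, 4.28], [0.06, 2.93], [-2.69, 2.69]. Speed limits (rad/s): [2.22, 2.22, 2.79, 3.14, 3.14, 3.14].

### API

Orientations are given as [roll, pitch, yaw] about the fixed x, y, z axes, in that order (R = Rz(yaw) Ry(pitch) Rx(roll)).
In Python, from cell import env gives the robot as it stands.
- The arm moves only by the shell command python3 steer.py 'ROWS'. ROWS is a JSON list of rows, 1 to 5 of them, each of 5 numbers: dx, dy, dz in mm, then a turn about the tool's z in rad, then the opening from 0.0 (shut) to 1.0 (fully open); each row is the pose to reach, as a shift and turn from the pose commanded when the command began, along the tool's axes at that moment; what a row does not reach only later rows make up. A row lasts 1/12 s, in which the tool goes at most 41.7 mm and 0.125 rad, less where a joint would pass 70% of its speed; a pose out of reach is approached as far as the arm can. The fingers move at their own pace and stop on an object; the grip force is fixed at half the most. Time passes only in rows, so rows that do not move let the fingers close. It prints the time, the measured TCP pose, the force, the opening and the grip force at its end.
- env.state(): the state, without advancing time (a new reading comes with each control period).
- env.read_camera(name): name is "scene" or "top" or "wrist"; returns (picture, depth): 384x512x3 uint8, red, green, blue; 384x512 float32, mm along the optical axis (not along the pixel's ray), 0 where there is no reading.
- env.camera_info(name): a dict with "vertical_fov" (degrees; the focal length in pixels is half the picture's height over the tangent of half this angle, whatever the lens; pixels are square), "cx", "cy" (the principal point, pixels), "origin" and "attitude" of the camera in the world. Camera axes: x right, y down, z forward; pixel columns grow to the right and rows downward; lengths in mm; the calibration is good to about 2 mm. A picture is of the moment at which its call begins: read the wrist's pose just before it. camera_info takes no time and is no camera call; for the wrist camera it gives the pose at the moment of the call.
- env.job_done(): hands the job in; it is judged then, once.
The state is a dict: "t": time; "joints": joint angles; "qvel": joint speeds; "tau": joint torques, N m; "eef_pos": TCP position; "tcp_rot": TCP orientation; "ft_force": force on the tool from outside, world axes, zero at the start; "moment": the same for the moment, N m; "opening": opening from 0.0 (shut) to 1.0 (fully open); "grip_force": force on a finger pad.
Only numpy, scipy, OpenCV 4.12 (cv2) and the standard library are available. Lean on these libraries where they do the work, as an engineer would, in place of code of your own. Each camera call takes 0.05 s, during which the arm holds its last target. There are 200 camera calls.

## Working session

There is one attempt and no reset: what is moved stays moved. The work goes in short steps, Python scripts to look and compute and a shell command to move; the robot and the scene stay as the last step left them, time stands still between calls to the robot, and variables do not carry over. Pictures are saved under pics/ and viewed, at most 10 in all, crops included, and the job is handed in when it is done.

```bash
ls; mkdir -p pics; python3 - <<'E'
from cell import env
import cv2,numpy as np
print(env.state())
for n in ("scene","top","wrist"):
    i=env.camera_info(n);print(n,i)
    p,d=env.read_camera(n);np.savez(f"pics/{n}0.npz",p=p,d=d,o=np.array(i["origin"]),a=np.array(i["attitude"]),f=192/np.tan(np.radians(i["vertical_fov"]/2)),c=[i["cx"],i["cy"]])
    cv2.imwrite(f"pics/{n}0.png",p[:,:,::-1])
a=cv2.imread("pics/scene0.png");b=cv2.imread("pics/top0.png")
cv2.imwrite("pics/st0.png",cv2.resize(np.hstack([a,b]),(800,300),interpolation=cv2.INTER_AREA))
E
```

```text
cell.py
pics
steer.py
{'t': 0.0, 'joints': array([-1.43061917e+00,  4.91554286e-01,  1.55950284e+00,  9.34647786e-06,
        1.09168728e+00, -1.05646662e-01]), 'qvel': array([-0.00129563, -0.00069401,  0.00016914, -0.00108806, -0.00046184,
       -0.00098612]), 'tau': array([-6.21535200e-04, -6.12642717e+01, -2.58184147e+01,  6.93274965e-02,
        4.82105208e-02, -1.26317859e-04]), 'eef_pos': array([ 152.05560296, -605.94588232,  214.04664103]), 'tcp_rot': array([-3.14044820e+00, -1.29695601e-04,  2.45819435e-01]), 'ft_force': array([-0.76110621,  0.02974738, -0.17137689]), 'moment': array([-0.01140381,  0.00877831, -0.01399053]), 'grip_force': 0.0, 'opening': 0.9997268137601687}
scene {'vertical_fov': 53.088737162585645, 'cx': 257.9473866793057, 'cy': 191.48945225867033, 'origin': array([201.7477069 , 396.57293712, 842.10488002]), 'attitude': array([-2.43363747, -0.01851929, -2.39443773])}
top {'vertical_fov': 47.9391437041505, 'cx': 257.227543809975, 'cy': 193.93372501695424, 'origin': array([ 376.86019859,  -61.60624273, 1198.26021382]), 'attitude': array([-2.95193805, -0.0033086 , -1.5597802 ])}
wrist {'vertical_fov': 66.35211927361443, 'cx': 254.76777114371887, 'cy': 188.8859235964677, 'origin': array([ 216.31998102, -591.30181525,  384.49015099]), 'attitude': array([ 2.90469107e+00,  7.82020945e-04, -1.32510863e+00])}
```
View pics/top0.png

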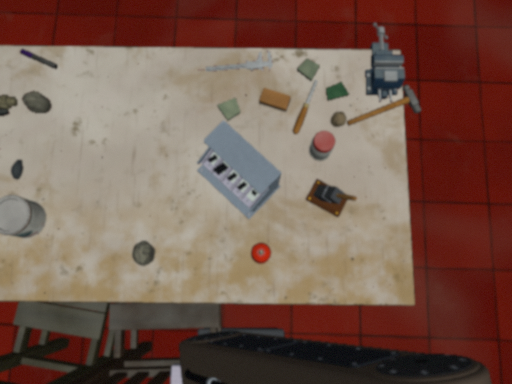

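View pics/scene0.png

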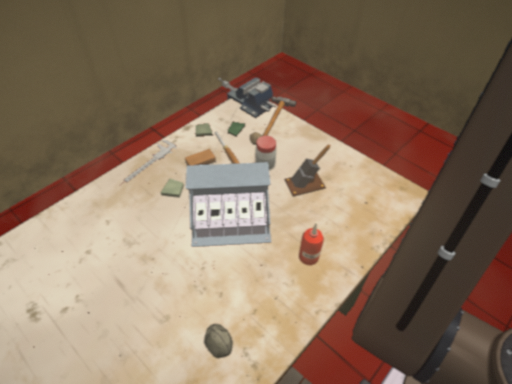

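The top view shows the switch box around (238,170), the holder around (328,197), the jar at (322,145), the oil can at (261,252) and the egg stone at (143,252). The scene view shows the levers at the front of the box around (230,212). Next come rough positions from depth.

```bash
cat > h.py <<'E'
import numpy as np,cv2
from scipy.spatial.transform import Rotation as R
class V:
    def __init__(s,fn):
        z=np.load(fn);s.p=z["p"];s.d=z["d"];s.o=z["o"];s.R=R.from_euler("xyz",z["a"]).as_matrix();s.f=float(z["f"]);s.c=z["c"]
    def ray(s,u,v):
        return s.R@np.array([(u-s.c[0])/s.f,(v-s.c[1])/s.f,1.])
    def pt(s,u,v,d=None): # depth point
        return s.o+s.ray(u,v)*(s.d[int(round(v)),int(round(u))] if d is None else d)
    def plane(s,u,v,z):
        r=s.ray(u,v);return s.o+r*(z-s.o[2])/r[2]
    def cloud(s):
        v,u=np.mgrid[0:384,0:512];q=np.stack([(u-s.c[0])/s.f,(v-s.c[1])/s.f,np.ones(u.shape)],-1)*s.d[...,None]
        return s.o+q@s.R.T
    def proj(s,P):
        q=(np.atleast_2d(P)-s.o)@s.R;return q[:,:2]/q[:,2:]*s.f+s.c
def snap(name,fn):
    from cell import env
    i=env.camera_info(name);p,d=env.read_camera(name)
    np.savez(fn+".npz",p=p,d=d,o=np.array(i["origin"]),a=np.array(i["attitude"]),f=192/np.tan(np.radians(i["vertical_fov"]/2)),c=[i["cx"],i["cy"]])
    cv2.imwrite(fn+".png",p[:,:,::-1]);return V(fn+".npz")
def meet(a,pa,b,pb):
    ra,rb=a.ray(*pa),b.ray(*pb);n=np.cross(ra,rb)
    t=np.linalg.solve(np.stack([ra,-rb,n],1),b.o-a.o);A=a.o+t[0]*ra;B=b.o+t[1]*rb
    return (A+B)/2,np.linalg.norm(A-B)
E
python3 - <<'E'
from h import *
np.set_printoptions(precision=1,suppress=True)
t=V("pics/top0.npz");s=V("pics/scene0.npz")
for n,uv in dict(hoodL=(222,126),hoodR=(279,178),box=(240,155),hold=(326,190),handle=(352,197),base=(318,203),jar=(322,142),oil=(261,252),egg=(143,252),tbl=(300,270)).items(): print(n,t.pt(*uv))
for n,uv in dict(hoodL=(189,168),hoodR=(268,168),handle=(327,148),blk=(305,170),oil=(311,240),jar=(266,142),egg=(218,340),tbl=(150,250)).items(): print(n,s.pt(*uv))
import cv2
E
```

```text
hoodL [747.   27.3 167.7]
hoodR [ 627.6 -118.5  113.3]
box [670.3 -19.4 174.6]
hold [ 608.2 -247.7   60.8]
handle [ 574.7 -298.9  141.5]
base [ 581.1 -232.9   10.4]
jar [ 732.2 -234.2   93.1]
oil [436.5 -73.7 137.6]
egg [435.6 225.4  92.6]
tbl [ 396.5 -182.     2.9]
hoodL [753.1  27.7 172.3]
hoodR [ 712.7 -221.9   15.1]
handle [ 572.1 -295.1  138.2]
blk [ 597.7 -244.1   72.9]
oil [434.9 -54.8 101.1]
jar [ 738.2 -237.2   93.2]
egg [428.1 245.3  90.3]
tbl [744.9 189.9   0.9]
```

```bash
cat >> h.py <<'E'
def togo(P,yaw):
    from cell import env
    s=env.state();r=R.from_euler("xyz",s["tcp_rot"]).as_matrix()
    d=r.T@(np.array(P)-s["eef_pos"]);t=-(yaw-s["tcp_rot"][2]);t=(t+np.pi)%(2*np.pi)-np.pi
    print("t%.2f"%s["t"],"at",s["eef_pos"].round(1),s["tcp_rot"].round(3),"togo",d.round(1),"turn %.3f"%t,"dist %.0f"%np.linalg.norm(d),"F",s["ft_force"].round(1),"open %.3f grip %.1f"%(s["opening"],s["grip_force"]))
E
python3 steer.py '[[509,-229,-21,-0.62,1],[509,-229,-21,-0.62,1],[509,-229,-21,-0.62,1],[509,-229,-21,-0.62,1],[509,-229,-21,-0.62,1]]'
python3 -c "
from h import *
togo([590,-260,235],1.1)"
```

```text
t: 0.57
eef_pos: [316.6, -475.7, 222.4]
tcp_rot: [-3.141, -0.0, 0.872]
ft_force: [-0.1, -0.3, -0.3]
opening: 1.004
grip_force: 0.0
t0.57 at [ 316.6 -475.7  222.4] [-3.141 -0.     0.872] togo [341.1  70.4 -12.6] turn -0.228 dist 348 F [-0.1 -0.3 -0.3] open 1.004 grip 0.0
```

```bash
python3 steer.py '[[341,70,-13,-0.23,1],[341,70,-13,-0.23,1],[341,70,-13,-0.23,1],[341,70,-13,-0.23,1],[341,70,-13,-0.23,1]]' >/dev/null
python3 -c "
from h import *
togo([590,-260,235],1.1)"
```

```text
t0.98 at [ 480.8 -347.3  230.3] [-3.142  0.     1.096] togo [127.6  57.1  -4.7] turn -0.004 dist 140 F [ 0.8 -0.4  0.1] open 1.000 grip 0.0
```

```bash
python3 steer.py '[[128,57,-5,0,1],[128,57,-5,0,1],[128,57,-5,0,1],[128,57,-5,0,1],[128,57,-5,0,1]]' >/dev/null
python3 -c "
from h import *
togo([560,0,235],1.1)
v=snap('wrist','pics/w1')"
```

```text
t1.40 at [ 590.9 -258.7  234.7] [-3.141 -0.     1.1  ] togo [ 2.165e+02 -1.449e+02 -2.000e-01] turn -0.000 dist 260 F [-0.7 -0.8 -0.2] open 1.000 grip 0.0
```

View pics/w1.png

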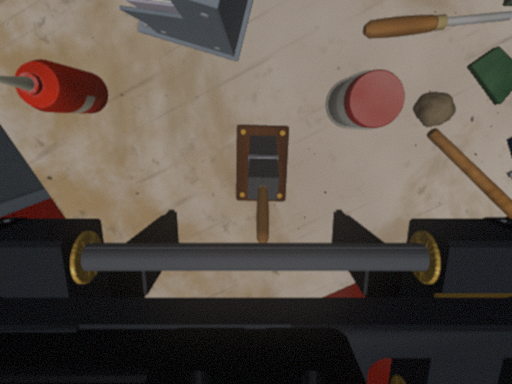

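The wrist view shows the holder base between (237,125) and (288,200), with the handle from (263,187) to its end at (263,240). The axis is nearly aligned with the tool's x. I'll take a second view, shifted.

```bash
python3 steer.py '[[-40,-15,0,0,1],[-75,-30,0,0,1],[-75,-30,0,0,1]]' >/dev/null
python3 -c "
from h import *
v=snap('wrist','pics/w2')
togo([560,0,235],1.1)
a=cv2.imread('pics/w1.png')[110:250,220:310];b=cv2.imread('pics/w2.png')[20:190,140:300]
f=lambda i:cv2.resize(i,(400,600),interpolation=cv2.INTER_CUBIC)
v=V('pics/w2.npz');print(v.proj([[608,-247,60],[574,-299,141]]))
import numpy as np
cv2.imwrite('pics/h2.png',np.hstack([f(a),f(b)]))"
```

```text
t1.75 at [ 524.5 -317.1  235.3] [-3.141  0.     1.091] togo [ 297.7 -114.9    0.3] turn -0.009 dist 319 F [0.4 0.4 0.5] open 0.999 grip 0.0
[[292.5174946   82.83723911]
 [294.63030555 145.52178947]]
```

View pics/h2.png

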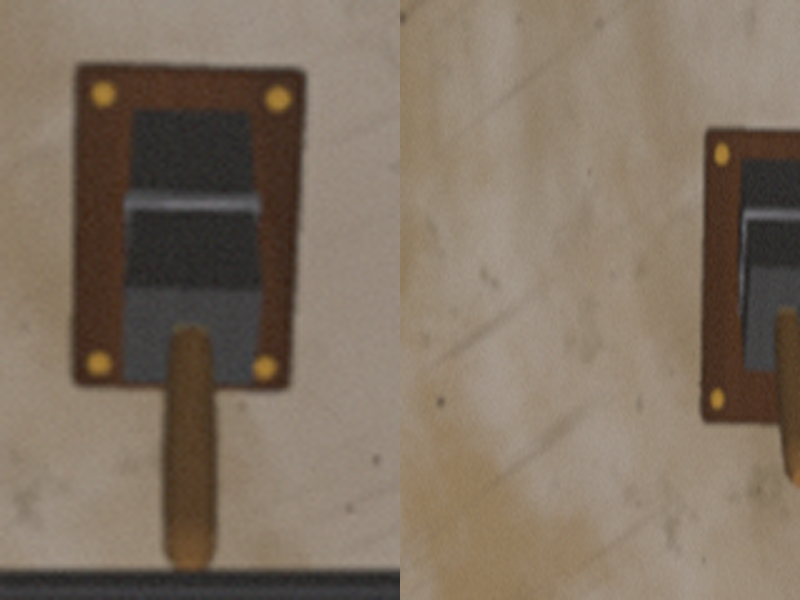

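The crop shows four brass screws, at about (243,132), (282,133), (242,195) and (280,196) in w1. The bright highest block edge is near row 157, columns 248–278, and in w2 it is near row 81 from column 279. The handle lies straight along the base's length. Now I'll triangulate these.

```bash
cat > m1.py <<'E'
from h import *
np.set_printoptions(precision=1,suppress=True)
w=[V("pics/w1.npz"),V("pics/w2.npz")]
S=[];E=[]
for v,(x0,y0,x1,y1),(ex0,ey0,ex1,ey1) in zip(w,[(225,110,300,210),(255,40,340,150)],[(240,150,288,166),(270,73,330,90)]):
    hsv=cv2.cvtColor(v.p,cv2.COLOR_RGB2HSV);m=cv2.inRange(hsv,(15,120,110),(30,255,255));k=np.zeros_like(m);k[y0:y1,x0:x1]=m[y0:y1,x0:x1]
    n,_,st,c=cv2.connectedComponentsWithStats(k);print([ (tuple(c[i].round(1)),st[i,4]) for i in range(1,n)])
    g=cv2.cvtColor(v.p,cv2.COLOR_RGB2GRAY).astype(int)
    rows=g[ey0:ey1,ex0:ex1];
    hp=rows-cv2.blur(rows.astype(np.float32),(1,7));r=hp[2:-2].argmax(0)+2
    print([(ex0+i,ey0+r[i],int(hp[r[i],i])) for i in range(0,ex1-ex0,2)])
    ed=cv2.inRange(hsv,(0,90,40),(22,255,255));
    print("handle", [(y,np.flatnonzero(ed[y,x0:x1]).min()+x0,np.flatnonzero(ed[y,x0:x1]).max()+x0) for y in range(y1-20,y1+45,5) if ed[y,x0:x1].any()])
E
python3 m1.py
```

```text
[((np.float64(242.9), np.float64(131.4)), np.int32(25)), ((np.float64(282.0), np.float64(132.7)), np.int32(24)), ((np.float64(241.9), np.float64(194.2)), np.int32(21)), ((np.float64(279.1), np.float64(195.3)), np.int32(18))]
[(240, np.int64(161), 3), (242, np.int64(162), 3), (244, np.int64(160), 3), (246, np.int64(154), 3), (248, np.int64(157), 16), (250, np.int64(157), 20), (252, np.int64(157), 24), (254, np.int64(157), 22), (256, np.int64(157), 28), (258, np.int64(157), 33), (260, np.int64(157), 35), (262, np.int64(157), 33), (264, np.int64(157), 36), (266, np.int64(157), 36), (268, np.int64(157), 32), (270, np.int64(157), 37), (272, np.int64(157), 29), (274, np.int64(157), 28), (276, np.int64(157), 22), (278, np.int64(158), 10), (280, np.int64(153), 3), (282, np.int64(159), 2), (284, np.int64(160), 3), (286, np.int64(159), 2)]
handle [(190, np.int64(236), np.int64(284)), (195, np.int64(237), np.int64(284)), (200, np.int64(246), np.int64(283)), (205, np.int64(257), np.int64(268)), (210, np.int64(257), np.int64(268)), (215, np.int64(257), np.int64(268)), (220, np.int64(257), np.int6
[... 702 characters left out ...]
33), (292, np.int64(80), 30), (294, np.int64(80), 25), (296, np.int64(81), 25), (298, np.int64(81), 26), (300, np.int64(81), 24), (302, np.int64(80), 24), (304, np.int64(81), 32), (306, np.int64(81), 26), (308, np.int64(81), 28), (310, np.int64(81), 13), (312, np.int64(76), 2), (314, np.int64(75), 3), (316, np.int64(75), 2), (318, np.int64(79), 2), (320, np.int64(82), 2), (322, np.int64(84), 1), (324, np.int64(82), 2), (326, np.int64(78), 3), (328, np.int64(85), 3)]
handle [(130, np.int64(261), np.int64(311)), (135, np.int64(261), np.int64(310)), (140, np.int64(288), np.int64(305)), (145, np.int64(293), np.int64(304)), (150, np.int64(294), np.int64(305)), (155, np.int64(296), np.int64(303))]
```

```bash
python3 steer.py '[[298,-115,0,0,1],[298,-115,0,0,1],[298,-115,0,0,1],[298,-115,0,0,1],[298,-115,0,0,1]]'|head -2
```

```text
t: 2.17
eef_pos: [549.4, -105.8, 235.4]
```

```bash
cat > m2.py <<'E'
from h import *
np.set_printoptions(precision=1,suppress=True)
a,b=V("pics/w1.npz"),V("pics/w2.npz")
sa=[(242.9,131.4),(282,132.7),(241.9,194.2),(279.1,195.3)];sb=[(268.3,63.4),(309.6,64),(266.4,132.6),(305.8,133.4)]
S=[]
for p,q in zip(sa,sb):
    print("screw",*meet(a,p,b,q),a.plane(*p,8.5),b.plane(*q,8.5));S.append((a.plane(*p,8.5)+b.plane(*q,8.5))/2)
S=np.array(S);xa=(S[0]+S[1]-S[2]-S[3])/2;ya=(S[0]+S[2]-S[1]-S[3])/2
print("centre",S.mean(0),"x",xa,np.arctan2(xa[1],xa[0]),"y",ya,np.arctan2(-ya[0],ya[1]))
yaw=np.arctan2(xa[1],xa[0]);X=np.array([np.cos(yaw),np.sin(yaw),0])
e=[]
for p,q in [((247.3,157.2),(277.6,80.2)),((278.6,157.7),(310.6,81))]:
    print("edge",*meet(a,p,b,q),a.plane(*p,92),b.plane(*q,92));e.append((a.plane(*p,92)+b.plane(*q,92))/2)
e=np.array(e);m=e.mean(0);M=m-14.72*X-[0,0,8.5];print("len",np.linalg.norm(e[0]-e[1]),"mid",m,"mouth",M,"in holder",R.from_euler("z",-yaw).apply(M-S.mean(0)))
A=-.5*X+[0,0,.866]
for s in (25,50,75):print(s,a.proj(M+s*A),b.proj(M+s*A))
E
python3 m2.py
```

```text
screw [ 599.2 -209.7    6.6] 0.020953242366474306 [ 599.3 -209.6    8.5] [ 599.  -209.9    8.5]
screw [ 644.8 -234.6    9.2] 0.06350644891478952 [ 644.8 -234.7    8.5] [ 644.9 -234.6    8.5]
screw [ 558.2 -285.4    8. ] 0.15718018645931325 [ 558.3 -285.3    8.5] [ 558.1 -285.3    8.5]
screw [ 603.9 -310.2    9.3] 0.1949231319836194 [ 603.8 -310.3    8.5] [ 604.1 -310.3    8.5]
centre [ 601.6 -260.     8.5] x [40.9 75.6  0. ] 1.0745520263886432 y [-45.7  24.9   0. ] 1.0714133690731424
edge [ 593.7 -237.    65.6] 0.5781814131923403 [ 595.6 -234.1   92. ] [ 590.8 -239.1   92. ]
edge [ 625.8 -254.4   63.4] 0.5621505222764789 [ 625.2 -249.8   92. ] [ 619.9 -255.1   92. ]
len 33.37177893195218 mid [ 607.9 -244.5   92. ] mouth [ 600.9 -257.5   83.5] in holder [ 1.9  1.8 75. ]
25 [[261.4 188.2]] [[295.7 104.5]]
50 [[261.5 205.6]] [[298.1 117.6]]
75 [[261.6 225.3]] [[300.9 132.6]]
```

```bash
python3 steer.py '[[97,-58,0,0,1],[97,-58,0,0,1],[97,-58,0,0,1],[97,-58,0,0,1]]'|head -2
python3 -c "
from h import *
v=snap('wrist','pics/w3');togo([510,50,235],1.1)"
```

```text
t: 2.5
eef_pos: [541.8, 9.7, 235.4]
t2.55 at [542.3   7.7 235.4] [ 3.141 -0.     1.099] togo [ 23.  -48.    0.4] turn -0.001 dist 53 F [ 1.1 -1.   0.3] open 1.002 grip 0.0
```

View pics/w3.png

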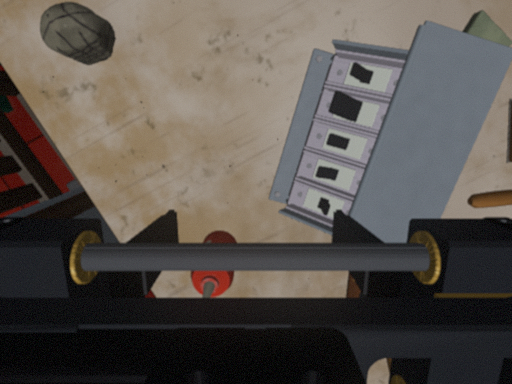

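The w3 view shows the box: the hood's front edge runs from (418,25) to (352,220), and the lever units are at about (360,73), main (345,107), (338,141), (327,173) and (324,205). The bright line on the holder triangulated to z≈65, so it is not the top edge. The top edge is the dark/light boundary, so I'll redo that and take a second box view.

```bash
python3 steer.py '[[23,-40,0,0,1],[25,-70,-20,0,1],[25,-70,-20,0,1]]'|head -2
python3 - <<'E'
from h import *
v=snap('wrist','pics/w4');togo([510,50,235],1.1)
a=cv2.imread('pics/w3.png')[20:245,260:430];b=cv2.imread('pics/w4.png')[20:245,310:480]
print(v.proj([[625,0,75]]))
f=lambda i:cv2.resize(i,(400,530),interpolation=cv2.INTER_CUBIC)
cv2.imwrite('pics/b2.png',np.hstack([f(a),f(b)]))
for n,c,r in (("w1",[249,252,255,271,275],(165,195)),("w2",[282,286,290,304,307],(84,115))):
    g=cv2.cvtColor(V(f"pics/{n}.npz").p,cv2.COLOR_RGB2GRAY)
    for k in c: print(n,k,r[0],g[r[0]:r[1],k])
    y=183 if n=="w1" else 102
    print(y,g[y,240:290] if n=="w1" else g[y,270:320])
E
```

```text
t: 2.8
eef_pos: [489.1, 61.3, 257.3]
t2.85 at [491.   60.2 256.8] [ 3.139e+00 -1.000e-03  1.097e+00] togo [-0.4 21.5 21.8] turn -0.003 dist 31 F [ 1.3 -0.3 -0.5] open 1.002 grip 0.0
[[376.46284597 166.6032566 ]]
w1 249 165 [52 50 48 40 45 44 43 42 39 42 43 47 59 64 65 65 67 61 67 62 61 66 67 65
 70 65 66 62 65 64]
w1 252 165 [43 44 42 44 40 43 40 43 43 49 46 45 55 61 65 67 64 65 66 59 63 63 67 63
 61 65 64 62 64 65]
w1 255 165 [42 47 43 46 41 43 43 38 43 43 34 46 52 65 65 61 61 63 65 66 65 63 65 68
 65 65 67 65 68 66]
w1 271 165 [44 40 49 40 45 40 39 46 45 44 42 47 48 61 64 61 63 66 63 63 66 64 64 66
 59 65 62 65 63 64]
w1 275 165 [46 42 44 43 45 43 42 43 42 41 44 46 52 62 68 67 63 65 65 63 66 66 63 65
 67 65 67 61 64 64]
183 [ 53  51  53  54  49  54  54  61  62  67  66  65  66  65  63  65  67  67
  68  65  65  63  66  68  63  67  65  65  62  65  65  63  60  66  65  65
  64  64  61  56  54  55  54  51  49  66 111 135 141 138]
w2 282 84 [47 44 44 44 39 45 44 41 45 41 46 57 62 63 66 65 67 64 61 64 62 68 69 69
 63 66 64 64 68 65 69]
w2 286 84 [43 45 45 41 39 43 47 46 40 43 45 49 62 63 61 66 65 66 62 66 65 64 61 69
 66 68 63 66 68 66 68]
w2 290 84 [43 45 43 41 44 44 42 43 45 42 40 52 62 67 69 63 70 68 66 67 67 66 65 67
 66 64 59 57 55 54 51]
w2 304 84 [40 42 47 41 50 48 41 44 47 44 46 45 59 65 66 66 63 67 71 68 69 67 65 64
 67 67 63 69 65 63 64]
w2 307 84 [44 49 47 45 45 46 47 46 44 49 40 51 59 68 64 67 67 64 67 64 65 68 72 66
 65 68 68 65 67 70 68]
102 [ 52  57  54  53  55  63  82  63  46  51  62  66  61  65  63  62  62  66
  67  67  66  68  63  68  64  65  66  63  64  66  64  64  65  70  71  64
  68  67  69  69  64  65  54  67 115 137 141 142 138 141]
```

View pics/b2.png

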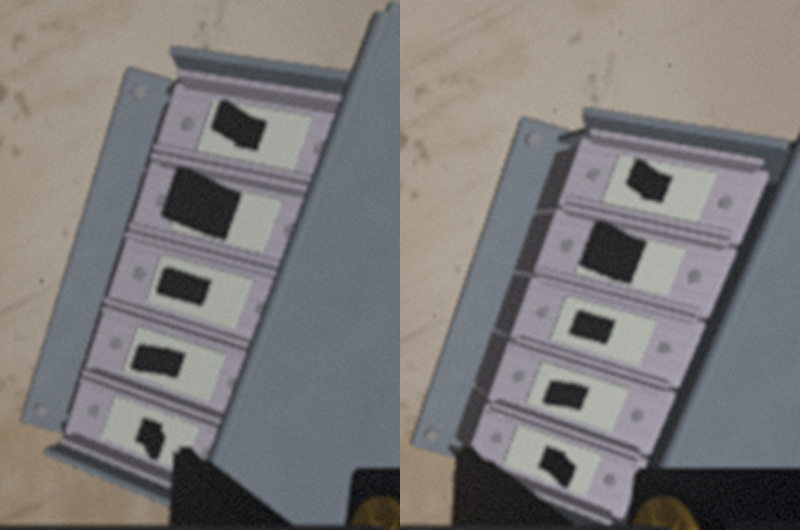

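In both views the four upper levers (image top to bottom) lie over toward the front, left of their plates. The bottom lever at w3 (324,205), the unit at box y=-72, stands to the right and is foreshortened, so it is the one thrown up. The main lever is the second from the top (y=+36). Next I'll get the box pose from the panel screws and the holder mouth from the true top edge.

```bash
cat > m3.py <<'E'
from h import *
from scipy.optimize import least_squares
np.set_printoptions(precision=1,suppress=True)
a,b=V("pics/w1.npz"),V("pics/w2.npz")
print("topedge",*meet(a,(263.1,177.0),b,(295.8,95.5)))
pa,pb=a.plane(263.1,177,92),b.plane(295.8,95.5,92);m=(pa+pb)/2;print(pa,pb)
yaw=1.073;X=np.array([np.cos(yaw),np.sin(yaw),0]);M=m-14.72*X-[0,0,8.5]
print("mouth",M,"in holder",R.from_euler("z",-yaw).apply(M-[601.6,-260,0]))
A=-.5*X+[0,0,.866]
for s in (25,50,72):print(s,a.proj(M+s*A),b.proj(M+s*A))
# box
c,d=V("pics/w3.npz"),V("pics/w4.npz")
w3=lambda x,y:(260+.425*(x+.5)-.5,20+.4245*(y+.5)-.5)
w4=lambda x,y:(310+.425*(x-399.5)-.5,20+.4245*(y+.5)-.5)
F3=[(187,123),(161,200),(139,272),(115,343),(93,410)];F4=[(593,175),(567,246),(543,312),(519,376),(496,438)]
B4=[(725,201),(694,276),(663,347),(637,415),(609,479)]
ys=[72,36,0,-36,-72]
for p,q in zip(F3,F4):print("front screw",*meet(c,w3(*p),d,w4(*q)))
ob=[(c,w3(*p),y,-1) for p,y in zip(F3,ys)]+[(d,w4(*p),y,-1) for p,y in zip(F4,ys)]+[(d,w4(*p),y,1) for p,y in zip(B4,ys)]
u=np.array([.883,0,.469])
def W(t,L):return np.array([t[0],t[1],75])+R.from_euler("z",t[2]).apply(L)   # face frame origin face_mid
def f(t):return np.concatenate([(v.proj(W(t,np.array([0,y,0])+k*t[3]*u))[0]-p) for v,p,y,k in ob])
r=least_squares(f,[625,0,-.73,28]);print(r.x,"yaw",r.x[2],"res",np.abs(r.fun).max(),np.sqrt((r.fun**2).mean()))
np.save("box.npy",r.x)
n=np.array([-.469,0,.883]);t=r.x
for y,L in zip(ys,[30,42,30,30,30]):
    for th in (-.4,.4):
        P=W(t,np.array([0,y,0])+L*(np.sin(th)*u+np.cos(th)*n));print(y,th,P,c.proj(P),d.proj(P))
E
python3 m3.py
```

```text
topedge [ 600.9 -261.    91.4] 0.3571637734015479
[ 601. -261.   92.] [ 600.7 -260.9   92. ]
mouth [ 593.8 -273.9   83.5] in holder [-15.9   0.2  83.5]
25 [[262.4 204.5]] [[296.4 123.1]]
50 [[262.5 222.7]] [[298.8 137.2]]
72 [[262.7 240.6]] [[301.2 151.2]]
front screw [677.2  68.7  62.2] 0.15352094252307655
front screw [651.7  42.7  65.1] 0.10373608014233607
front screw [629.   16.3  62.5] 0.3860571219672893
front screw [604.1  -9.8  63.6] 0.3042915746716877
front screw [579.6 -36.2  63.6] 0.12004100573810018
[648.3  -2.1  -0.7  30. ] yaw -0.7448075560761721 res 0.5122581747920663 0.245596989632599
72 -0.4 [680.   66.6  93.9] [[351.6  67.6]] [[408.2  92.3]]
72 0.4 [695.2  52.6 104.9] [[375.5  71.9]] [[431.7  96.9]]
36 -0.4 [648.8  46.5 101.5] [[332.8 100.9]] [[390.9 122.9]]
36 0.4 [670.   26.9 116.8] [[365.7 108.5]] [[423.6 130.7]]
0 -0.4 [631.2  13.7  93.9] [[328.  138.3]] [[383.8 156.2]]
0 0.4 [646.4  -0.3 104.9] [[349.8 144.5]] [[405.5 162.4]]
-36 -0.4 [606.8 -12.8  93.9] [[317.1 170.9]] [[372.5 185.9]]
-36 0.4 [622.  -26.8 104.9] [[338. 178.]] [[393.3 192.8]]
-72 -0.4 [582.4 -39.2  93.9] [[306.8 201.9]] [[361.7 214.2]]
-72 0.4 [597.6 -53.2 104.9] [[326.8 209.7]] [[381.8 221.7]]
```

The numbers agree: top edge at z=91.4, box fit 0.25 px rms, and only the y=-72 lever matches "up". Next is the grasp.

```bash
python3 -c "
from h import *
togo([582.3,-295,200],1.073)
v=V('pics/w3.npz');t=np.load('box.npy');print('hood corner box-x rel face_mid',R.from_euler('z',-t[2]).apply(v.plane(420.7,25.1,172)-[t[0],t[1],0]))"
python3 steer.py '[[-268,-244,56,0.024,1],[-268,-244,56,0.024,1],[-268,-244,56,0.024,1],[-268,-244,56,0.024,1],[-268,-244,56,0.024,1]]'|head -2;python3 -c "
from h import *
togo([582.3,-295,200],1.073)"
```

```text
t2.85 at [491.   60.2 256.8] [ 3.139e+00 -1.000e-03  1.097e+00] togo [-274.3  243.3   57. ] turn 0.024 dist 371 F [ 1.3 -0.3 -0.5] open 1.002 grip 0.0
hood corner box-x rel face_mid [ -4.97977034  94.21642577 172.        ]
t: 3.27
eef_pos: [297.6, -13.2, 222.8]
t3.27 at [297.6 -13.2 222.8] [3.141 0.    1.071] togo [-110.9  385.    23. ] turn -0.002 dist 401 F [ 0.6 -1.7  0.3] open 0.999 grip 0.0
```

My dy sign was wrong on that move. Nothing was touched, so I'm correcting from here with the computed figures.

```bash
python3 steer.py '[[-111,385,23,0,1],[-111,385,23,0,1],[-111,385,23,0,1],[-111,385,23,0,1],[-111,385,23,0,1]]'|head -2;python3 -c "
from h import *
togo([582.3,-295,200],1.073)"
```

```text
t: 3.68
eef_pos: [448.0, -161.7, 211.1]
t3.68 at [ 448.  -161.7  211.1] [3.141 0.    1.07 ] togo [-52.3 181.9  11.2] turn -0.003 dist 190 F [ 0.1  0.6 -0.1] open 1.000 grip 0.0
```

```bash
python3 steer.py '[[-52,182,11,-0.003,1],[-52,182,11,-0.003,1],[-52,182,11,-0.003,1],[-52,182,11,-0.003,1],[-52,182,11,-0.003,1]]'|head -1;python3 steer.py '[[0,0,0,0,1],[0,0,0,0,1],[0,0,0,0,1]]'|head -1;python3 -c "
from h import *
togo([582.3,-295,106],1.073)"
```

```text
t: 4.1
t: 4.35
t4.35 at [ 580.9 -291.7  199.8] [-3.14   0.     1.074] togo [-2.2  2.9 93.8] turn 0.001 dist 94 F [0.4 0.  0.6] open 1.000 grip 0.0
```

```bash
python3 steer.py '[[-2.2,2.9,40,0,0.5],[-2.2,2.9,80,0,0.4],[-2.2,2.9,94,0,0.4],[-2.2,2.9,94,0,0.4],[-2.2,2.9,94,0,0.4]]'|head -1;python3 -c "
from h import *
togo([582.3,-295,106],1.073)"
```

```text
t: 4.77
t4.77 at [ 583.  -294.2  106.9] [-3.141  0.     1.075] togo [-1.  -0.2  0.9] turn 0.002 dist 1 F [0.3 0.  0.3] open 0.705 grip 0.0
```

```bash
python3 steer.py '[[-1,0,1,0,0.2],[-1,0,1,0,0],[-1,0,1,0,0],[-1,0,1,0,0],[-1,0,1,0,0]]'|head -1;python3 steer.py '[[0,0,0,0,0],[0,0,0,0,0],[0,0,0,0,0],[0,0,0,0,0],[0,0,0,0,0]]'|head -1;python3 -c "
from h import *
togo([582.3,-295,106],1.073);from cell import env;print(env.state()['moment'])"
```

```text
t: 5.18
t: 5.6
t5.60 at [ 582.5 -295.   105.4] [-3.14   0.     1.075] togo [-0.1 -0.1 -0.6] turn 0.002 dist 1 F [-2.7  1.1  1.3] open 0.126 grip 30.0
[0.23357754 0.56291722 0.11039386]
```

```bash
python3 steer.py '[[-10,0,-17.3,0,0],[-22,0,-38.1,0,0],[-34,0,-58.9,0,0],[-46,0,-79.7,0,0],[-50,0,-86.6,0,0]]'|head -1;python3 steer.py '[[0,0,-10,0,0],[0,0,-10,0,0]]';python3 - <<'E'
from h import *
v=snap("wrist","pics/w5");togo([582.3,-295,106],1.073)
s=snap("scene","pics/s5");t=snap("top","pics/t5")
P=[552,-343,220]
a=s.proj(P)[0].astype(int);b=t.proj(P)[0].astype(int);print(a,b)
c=lambda i,p:cv2.resize(i[max(0,p[1]-50):,max(0,p[0]-67):][:100,:133],(400,300),interpolation=cv2.INTER_CUBIC)
cv2.imwrite("pics/v5.png",np.hstack([c(s.p,a)[:,:,::-1],cv2.resize(v.p,(400,300))[:,:,::-1]]))
E
```

```text
t: 6.02
t: 6.18
eef_pos: [559.5, -339.2, 203.3]
tcp_rot: [3.14, 0.0, 1.074]
ft_force: [0.9, -0.9, -0.1]
opening: 0.126
grip_force: 30.0
t6.23 at [ 559.4 -338.8  202.1] [ 3.141 -0.     1.075] togo [49.4 -0.8 96.1] turn 0.002 dist 108 F [0.  0.  0.1] open 0.124 grip 30.0
[349 118] [378 200]
```

View pics/v5.png

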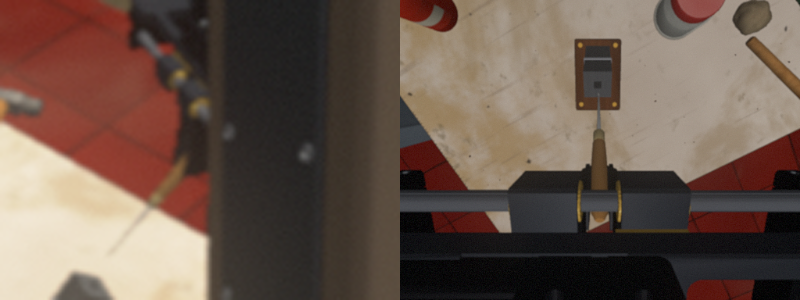

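The scriber is held at its 30° slant with the point clear of the bore, and the bore mouth is visible. In the scene image the tip is at about (318,153). I'll check the tip position against the prediction.

```bash
python3 - <<'E'
from h import *
np.set_printoptions(precision=1,suppress=True)
s=V("pics/s5.npz");w=V("pics/w5.npz")
print(s.proj([588.5,-285,115.7]),w.proj([[588.5,-285,115.7],[559.4,-338.8,221.1]]), "mouth",w.proj([593.8,-273.9,83.5]))
g=cv2.cvtColor(w.p,cv2.COLOR_RGB2GRAY)
for y in range(108,172,4): print(y,g[y,242:272])
gs=cv2.cvtColor(s.p,cv2.COLOR_RGB2GRAY)
print(gs[146:160,308:332])
E
```

```text
[[318.7 153. ]] [[252.8 122. ]
 [252.1 237.2]] mouth [[252.3 108.3]]
108 [68 68 67 67 70 66 56 39 47 45 47 42 43 45 46 52 67 70 70 69 68 69 65 70
 69 68 69 69 66 62]
112 [68 68 68 69 69 70 61 52 52 49 51 49 52 52 52 58 68 70 68 68 64 67 70 64
 71 69 66 71 66 60]
116 [71 68 71 70 69 69 70 71 67 67 69 66 70 72 71 69 67 71 68 73 68 71 70 69
 68 71 72 71 61 59]
120 [69 68 69 67 72 69 73 71 68 67 71 89 90 76 68 68 68 70 69 67 69 68 68 69
 70 71 67 71 66 61]
124 [62 66 64 66 67 64 64 63 65 65 71 75 79 70 62 61 61 60 62 61 65 62 67 64
 63 64 65 66 63 59]
128 [60 60 58 55 60 58 59 60 61 63 58 72 82 71 63 58 55 57 55 57 54 59 62 61
 60 61 58 61 57 58]
132 [60 59 59 58 58 58 59 54 61 63 64 80 87 76 60 55 56 59 57 57 62 58 58 61
 63 58 61 60 62 73]
136 [63 60 60 60 59 58 60 65 62 59 62 84 88 83 65 64 62 62 58 57 62 57 62 63
 67 58 58 61 57 65]
140 [69 71 70 72 69 70 70 69 71 72 75 83 89 85 72 69 68 67 67 68 67 70 72 71
 72 69 71 72 74 72]
144 [143 141 139 138 136 133 131 136 134 131 108  94  92  97 124 133 133 134
 138 134 133 137 133 136 137 139 137 143 145 149]
148 [142 140 140 140 141 140 13
[... 1445 characters left out ...]
26 225 226 225 226 226 227 224 221 220 223 225 227 226 226 226 226
  226 226 226 226 225 226]
 [226 226 226 226 226 226 225 226 225 225 225 226 228 227 227 227 226 226
  226 226 226 226 227 226]
 [225 226 226 225 226 225 226 226 226 226 226 227 228 227 228 228 227 227
  227 226 226 226 226 226]
 [226 225 225 225 226 225 225 226 226 226 227 226 227 228 228 228 228 227
  227 226 227 226 226 226]
 [222 223 225 225 225 225 225 225 225 225 226 226 227 226 227 228 228 228
  227 227 227 226 226 226]
 [193 202 210 215 218 221 224 224 224 225 225 225 226 226 226 227 227 227
  226 227 226 226 225 226]
 [144 153 164 175 188 200 210 219 223 223 224 224 225 226 225 225 226 226
  227 227 226 226 225 225]]
```

```bash
cat >> h.py <<'E'
TIP=np.array([61.2,0,-86.4]) # tip from TCP in box axes
def face(y,u,n,t=None):
    t=np.load("box.npy");L=np.array([.883*u-.469*n,y,.469*u+.883*n])
    return np.array([t[0],t[1],75])+R.from_euler("z",t[2]).apply(L)
def tipto(y,u,n):
    t=np.load("box.npy");togo(face(y,u,n)-R.from_euler("z",t[2]).apply(TIP),t[2])
def where():
    from cell import env
    s=env.state();t=np.load("box.npy");P=s["eef_pos"]+R.from_euler("z",s["tcp_rot"][2]).apply(TIP)
    q=R.from_euler("z",-t[2]).apply(P-[t[0],t[1],75]);print("t%.2f"%s["t"],"tip y %.1f u %.1f n %.1f"%(q[1],.883*q[0]+.469*q[2],-.469*q[0]+.883*q[2]),"F(box)",R.from_euler("z",-t[2]).apply(s["ft_force"]).round(1),"yaw err %.3f"%(s["tcp_rot"][2]-t[2]),"open %.3f"%s["opening"])
E
python3 -c "
from h import *
tipto(-72,20,115)"
```

```text
t6.33 at [ 559.1 -338.4  200.9] [-3.14  -0.     1.075] togo [ 292.6 -193.7  -71. ] turn 1.820 dist 358 F [-0.1 -0.3 -1. ] open 0.123 grip 30.0
```

```bash
python3 steer.py '[[0,0,-40,0.12,0],[0,0,-71,0.25,0],[40,-25,-71,0.37,0],[75,-48,-71,0.5,0],[110,-72,-71,0.62,0]]'|head -1;python3 -c "
from h import *
tipto(-72,20,115)"
```

```text
t: 6.75
t6.75 at [ 548.3 -212.9  272. ] [-3.141e+00  1.000e-03  4.480e-01] togo [ 7.860e+01 -2.107e+02 -1.000e-01] turn 1.193 dist 225 F [ 0.7  0.4 -1.4] open 0.127 grip 30.0
```

```bash
python3 steer.py '[[10,-28,0,0.12,0],[20,-56,0,0.25,0],[32,-84,0,0.37,0],[42,-112,0,0.5,0],[52,-140,0,0.62,0]]'|head -1;python3 -c "
from h import *
tipto(-72,20,115)"
```

```text
t: 7.17
t7.17 at [533.4 -64.  272. ] [-3.141e+00  2.000e-03 -1.710e-01] togo [-18.2 -73.   -0.3] turn 0.574 dist 75 F [ 0.8  0.2 -0.1] open 0.123 grip 30.0
```

```bash
python3 steer.py '[[-18,-20,0,0.12,0],[-18,-40,0,0.25,0],[-18,-60,0,0.37,0],[-18,-73,0,0.5,0],[-18,-73,0,0.574,0]]'|head -1;python3 steer.py '[[0,0,0,0,0],[0,0,0,0,0],[0,0,0,0,0]]'|head -1;python3 -c "
from h import *
tipto(-72,20,60);where()"
```

```text
t: 7.58
t: 7.83
t7.83 at [528.1   8.9 272.5] [ 3.141e+00  1.000e-03 -7.360e-01] togo [24.2 -1.3 48.8] turn 0.008 dist 54 F [-1.2 -0.8 -0. ] open 0.123 grip 30.0
t7.83 tip y -72.9 u 21.5 n 114.4 F(box) [-0.3 -1.4 -0. ] yaw err 0.008 open 0.123
```

```bash
python3 steer.py '[[10,-1.3,20,0.008,0],[20,-1.3,40,0.008,0],[24.2,-1.3,48.8,0.008,0],[24.2,-1.3,48.8,0.008,0],[24.2,-1.3,48.8,0.008,0]]'|head -1;python3 - <<'E'
from h import *
where()
s=snap("scene","pics/s6");w=snap("wrist","pics/w6");t=snap("top","pics/t6")
P=face(-72,20,60);a=s.proj(P)[0];b=t.proj(P)[0];print(P,a,b,w.proj(P))
def c(i,p,W=100,H=75):
    x,y=int(p[0])-W//2,int(p[1])-H//2;print(x,y);return cv2.resize(i[max(y,0):y+H,max(x,0):x+W],(400,300),interpolation=cv2.INTER_CUBIC)
cv2.imwrite("pics/v6.png",np.vstack([np.hstack([c(s.p,a),c(t.p,b)]),np.hstack([cv2.resize(w.p,(400,300)),c(w.p,w.proj(P)[0],133,100)])])[:,:,::-1])
E
```

```text
t: 8.25
t8.25 tip y -72.3 u 20.3 n 60.3 F(box) [0.3 0.6 0.3] yaw err -0.002 open 0.125
[591.83706039 -47.91584102 137.36      ] [259.12618849 195.36805495] [251.31003396 189.43914276] [[254.34994487 124.8472359 ]]
209 158
201 152
188 74
```

View pics/v6.png

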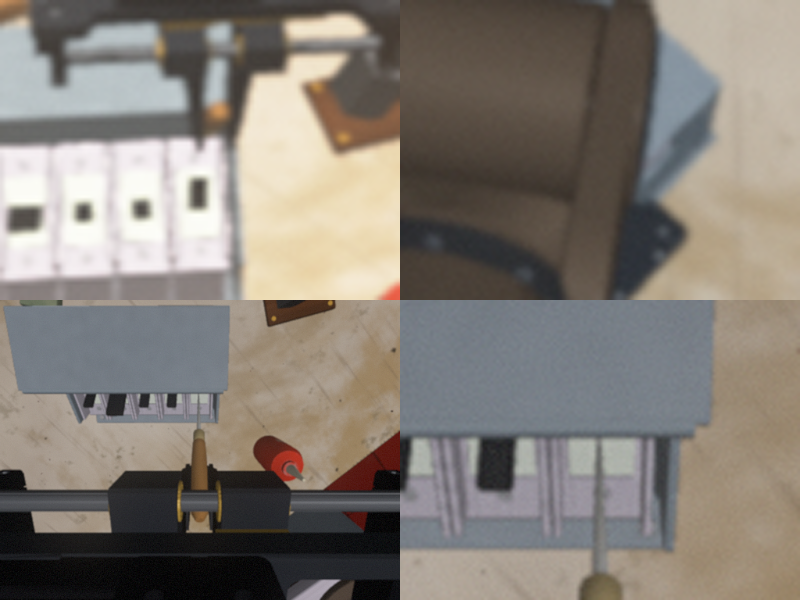

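The scene crop shows the right-most lever standing taller (thrown up) and the other three small ones low. In the wrist crop the point is midway between the ribs of that unit. I'll insert it behind the lever.

```bash
python3 steer.py '[[5,0,9.4,0,0],[10,0,18.8,0,0],[15,0,28.2,0,0],[19.3,0,36.4,0,0],[19.3,0,36.4,0,0]]'|head -1;python3 -c "
from h import *
where();tipto(-72,-8,19)"
```

```text
t: 8.82
t8.82 tip y -72.6 u 19.4 n 17.0 F(box) [ 0.9 -0.6 -1.4] yaw err -0.003 open 0.125
t8.82 at [561.  -20.1 185.5] [ 3.14e+00  2.00e-03 -7.48e-01] togo [-25.1  -0.4  11.2] turn -0.003 dist 28 F [ 0.3 -1.  -1.4] open 0.125 grip 30.0
```

```bash
python3 steer.py '[[-5,0,2.2,0,0],[-10,0,4.4,0,0],[-15,0,6.7,0,0],[-18,0,8,0,0],[-18,0,8,0,0]]'|head -1;python3 -c "
from h import *
where()"; python3 steer.py '[[-2,0,0.9,0,0],[-4,0,1.8,0,0],[-7,0,3.2,0,0],[-7,0,3.2,0,0]]'|head -1;python3 - <<'E'
from h import *
where()
s=snap("scene","pics/s7")
cv2.imwrite("pics/v7.png",cv2.resize(s.p[150:260,170:290],(480,440),interpolation=cv2.INTER_CUBIC)[:,:,::-1])
E
```

```text
t: 9.23
t9.23 tip y -71.9 u 0.0 n 21.2 F(box) [ 0.1 -0.9  1.6] yaw err -0.002 open 0.129
t: 9.57
t9.57 tip y -72.0 u -7.6 n 21.1 F(box) [-0.  -0.   0.6] yaw err -0.002 open 0.125
```

View pics/v7.png

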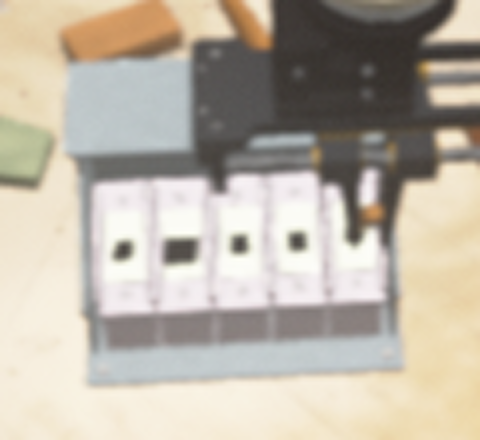

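The odd lever, at about (355,240) in the crop, now appears low but is partly hidden, and there was no clear stop force. I'll press a little further to feel the stop.

```bash
python3 steer.py '[[-1.5,0,0.7,0,0],[-2.5,0,1.2,0,0],[-2.5,0,1.2,0,0]]'|head -1;python3 -c "
from h import *
where()"; python3 steer.py '[[-1,0,0.5,0,0],[-2,0,1,0,0],[-2,0,1,0,0]]'|head -1;python3 -c "
from h import *
where()"
```

```text
t: 9.87
t9.87 tip y -72.0 u -10.0 n 21.0 F(box) [ 0.5  0.2 -0.6] yaw err -0.002 open 0.129
t: 10.12
t10.12 tip y -72.0 u -12.2 n 21.2 F(box) [ 1.3  0.4 -1.2] yaw err -0.002 open 0.123
```

```bash
python3 steer.py '[[5,0,-2.5,0,0],[-2,0,-20,0,0],[-10,0,-40,0,0],[-20,0,-60,0,0],[-20,0,-60,0,0]]'|head -1;python3 steer.py '[[0,0,0,0,0],[0,0,0,0,0]]'|head -1; python3 - <<'E'
from h import *
where()
s=snap("scene","pics/s8");w=snap("wrist","pics/w8")
from cell import env
st=env.state();t=np.load("box.npy");P=st["eef_pos"]+R.from_euler("z",st["tcp_rot"][2]).apply(TIP);print("pred tip",s.proj(P),w.proj(P))
p=w.proj(P)[0].astype(int)
cv2.imwrite("pics/v8.png",np.hstack([cv2.resize(s.p[170:260,180:280],(440,396),interpolation=cv2.INTER_CUBIC),cv2.resize(w.p[p[1]-50:p[1]+49,p[0]-40:p[0]+49],(356,396),interpolation=cv2.INTER_CUBIC)])[:,:,::-1])
E
```

```text
t: 10.53
t: 10.7
t10.70 tip y -72.1 u -1.8 n 83.0 F(box) [-0.5 -0.7 -1. ] yaw err -0.002 open 0.129
pred tip [[260.33755261 202.57587842]] [[254.26357129 124.55353782]]
```

View pics/v8.png

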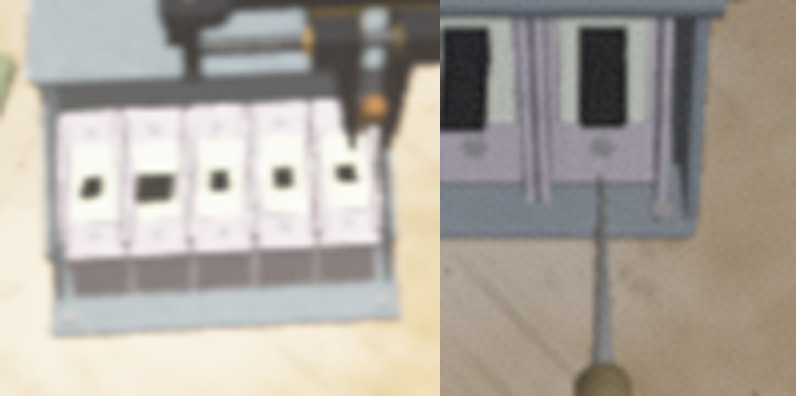

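The scene crop shows all four small levers now lying down. In the wrist crop the flipped lever's end, at row 127, is nearly level with its neighbour's at row 130, and the scriber has not slipped. I'll compare the lever ends numerically.

```bash
python3 - <<'E'
from h import *
np.set_printoptions(precision=1,suppress=True)
w=V("pics/w8.npz");u=np.array([.883,0,.469])
m=((w.p.max(2)<45)*255).astype(np.uint8);g=w.p.max(2).astype(int)
for y,L,h in ((72,30,2.5),(36,42,3.5),(0,30,2.5),(-36,30,2.5),(-72,30,2.5)):
    pr=[w.proj(face(y,L*np.sin(th)-h*np.cos(th),L*np.cos(th)+h*np.sin(th)*1))[0] for th in(-.4,-.35,-.3)]
    x=int(round(pr[0][0]));c=g[60:150,x-2:x+3].mean(1);r=[60+i+(c[i]-75)/(c[i]-c[i+1]) for i in range(len(c)-1) if c[i]<75<=c[i+1]]
    print(y,"pred",pr[0],pr[1],pr[2],"edge",np.array(r))
E
```

```text
72 pred [113.4 108.1] [112.7 107.1] [112.1 106.1] edge [106.3]
36 pred [147.1 118. ] [146.3 116.7] [145.6 115.3] edge [116.2]
0 pred [183.7 107.9] [183.4 106.9] [183.1 105.9] edge [106.]
-36 pred [218.9 107.8] [218.7 106.8] [218.6 105.8] edge [106.]
-72 pred [254.  107.7] [254.  106.7] [254.  105.7] edge [105.]
```

The flipped lever stops about 0.9 px (≈0.045 rad) short of the others, so I'll press again, further.

```bash
python3 steer.py '[[10,0,14,0,0],[19,0,27,0,0],[28,0,40,0,0],[33.7,0,49.5,0,0],[33.7,0,49.5,0,0]]'|head -1;python3 -c "
from h import *
where()"; python3 steer.py '[[-5,0,2.6,0,0],[-10,0,5.3,0,0],[-15,0,8,0,0],[-18,0,9.5,0,0],[-18,0,9.5,0,0]]'|head -1;python3 -c "
from h import *
where()"; python3 steer.py '[[-1.5,0,0.8,0,0],[-3,0,1.6,0,0],[-3,0,1.6,0,0]]'|head -1;python3 -c "
from h import *
where()"
```

```text
t: 11.22
t11.22 tip y -72.8 u 4.1 n 21.3 F(box) [ 0.1  0.1 -0.5] yaw err -0.003 open 0.125
t: 11.63
t11.63 tip y -71.7 u -15.9 n 24.7 F(box) [1.2 0.2 1.3] yaw err -0.002 open 0.122
t: 11.88
t11.88 tip y -71.8 u -18.7 n 24.3 F(box) [1.3 0.5 1.7] yaw err -0.002 open 0.124
```

```bash
python3 steer.py '[[5,0,-2.5,0,0],[-2,0,-20,0,0],[-10,0,-40,0,0],[-20,0,-60,0,0],[-20,0,-60,0,0]]'|head -1;python3 steer.py '[[15,0,-8,0,0],[15,0,-8,0,0],[15,0,-8,0,0]]'|head -1; cat > chk.py <<'E'
from h import *
import sys
np.set_printoptions(precision=1,suppress=True)
where();w=snap("wrist",sys.argv[1]);g=w.p.max(2).astype(int)
for y,L,h in ((72,30,2.5),(36,42,3.5),(0,30,2.5),(-36,30,2.5),(-72,30,2.5)):
    pr=[w.proj(face(y,L*np.sin(th)-h*np.cos(th),L*np.cos(th)+h*np.sin(th)*1))[0] for th in(-.4,-.35,.4)]
    x=int(round(pr[0][0]));c=g[60:150,x-2:x+3].mean(1);r=[60+i+(c[i]-75)/(c[i]-c[i+1]) for i in range(len(c)-1) if c[i]<75<=c[i+1]]
    print(y,"pred",*pr,"edge",np.array(r))
from cell import env
st=env.state();P=st["eef_pos"]+R.from_euler("z",st["tcp_rot"][2]).apply(TIP);p=w.proj(P)[0];print("pred tip",p)
x=int(p[0]);gg=cv2.cvtColor(w.p,cv2.COLOR_RGB2GRAY).astype(int)
for y in range(int(p[1])-16,int(p[1])+10,2):print(y,gg[y,x-8:x+9])
E
python3 chk.py pics/w9
```

```text
t: 12.3
t: 12.55
t12.55 tip y -72.2 u 8.7 n 85.8 F(box) [-1.  -0.1 -1.5] yaw err -0.003 open 0.124
72 pred [117.8 116.3] [117.2 115.4] [109.8  95.9] edge [114.6]
36 pred [150.5 126. ] [149.8 124.8] [141.6  97.1] edge [124.2]
0 pred [186.  116.1] [185.7 115.2] [181.9  95.6] edge [114.1]
-36 pred [220.1 115.9] [219.9 115.1] [218.   95.5] edge [114.2]
-72 pred [254.1 115.8] [254.1 115. ] [254.1  95.4] edge [114.3]
pred tip [254.4 125.2]
109 [175 175 119  60  38  41  42  42  41  45  40  34  41  41  87 155 177]
111 [162 158 110  58  43  40  41  42  43  39  41  42  36  40  80 139 163]
113 [152 146 114  67  41  36  38  39  37  39  39  38  34  42  83 130 153]
115 [150 153 146 132 125 121 121 105  95 108 119 124 125 122 133 147 152]
117 [150 153 153 152 153 150 134 113 110 122 137 147 153 152 153 153 151]
119 [152 152 153 152 153 151 133 115 106 116 131 145 151 149 150 149 153]
121 [150 150 151 153 152 152 146 124 108 123 139 153 154 152 153 151 152]
123 [149 151 152 153 152 150 146 121 110 126 145 154 151 154 150 151 152]
125 [148 150 152 151 150 152 147 118 107 127 142 151 151 151 154 150 149]
127 [121 117 118 115 118 121 116  99  99 113 121 120 120 117 116 118 118]
129 [128 131 130 127 127 129 125 107 102 116 125 127 127 128 126 129 128]
131 [126 124 125 125 127 127 124 108 107 123 129 127 127 129 126 126 126]
133 [128 126 127 126 130 126 127 108 107 117 124 127 128 125 129 126 127]
```

The flipped lever's end now matches the others (offset 1.5 px against 1.7–2.0), so it is fully over. The scriber was tilted back slightly, with the tip about 10 px further along than predicted. I'll update the tip offset and go to the main lever at y=+36.

```bash
sed -i 's/^TIP=.*/TIP=np.array([70.7,0,-80.9])/' h.py; python3 -c "
from h import *
where();tipto(36,-36,80);tipto(36,-36,27)"
```

```text
t12.60 tip y -72.3 u 19.1 n 86.1 F(box) [ 0.4  0.7 -0.9] yaw err -0.003 open 0.125
t12.60 at [530.2   8.8 240.9] [ 3.141e+00  1.000e-03 -7.480e-01] togo [ -46.1 -108.    31.2] turn -0.003 dist 121 F [ 0.8  0.2 -0.9] open 0.125 grip 30.0
t12.60 at [530.2   8.8 240.9] [ 3.141e+00  1.000e-03 -7.480e-01] togo [ -21.2 -108.1   78. ] turn -0.003 dist 135 F [ 0.8  0.2 -0.9] open 0.125 grip 30.0
```

```bash
python3 steer.py '[[-20,-25,5,0,0],[-46,-60,15,0,0],[-46,-95,31,0,0],[-46,-108,31,-0.003,0],[-46,-108,31,-0.003,0]]'|head -1;python3 steer.py '[[8,0,15,0,0],[16,0,30,0,0],[25,0,47,0,0],[25,0,47,0,0],[25,0,47,0,0]]'|head -1;python3 chk.py pics/w10
```

```text
t: 13.02
t: 13.43
t13.43 tip y 35.2 u -35.6 n 27.3 F(box) [ 0.6  0.6 -0.9] yaw err -0.001 open 0.122
72 pred [207.  87.] [206.7  85.7] [203.2  56.5] edge [84.9]
36 pred [253.1  99.8] [253.1  98. ] [253.   56.2] edge [97.8]
0 pred [299.2  87. ] [299.5  85.6] [302.8  56.5] edge [84.9]
-36 pred [345.3  87. ] [345.9  85.6] [352.6  56.5] edge [85.1]
-72 pred [391.4  86.9] [392.2  85.6] [402.3  56.5] edge [85.1]
pred tip [253.6 112.8]
96 [31 33 34 33 30 32 33 29 35 36 28 31 36 31 35 32 29]
98 [77 80 75 77 77 75 76 76 79 77 79 75 78 79 80 77 78]
100 [143 143 144 143 140 141 144 143 142 141 140 142 139 142 142 145 144]
102 [145 145 146 145 144 140 144 145 144 146 144 143 144 147 142 145 144]
104 [122 123 122 120 120 122 125 126 122 123 122 123 123 124 121 121 123]
106 [119 115 118 119 117 115 118 117 118 115 116 117 117 117 115 117 116]
108 [117 119 119 117 121 120 114 117 117 119 118 118 117 117 121 116 122]
110 [117 120 118 120 119 119 118 119 117 117 119 118 118 118 118 119 119]
112 [121 121 121 120 118 119 119 119 119 119 120 120 117 119 115 119 120]
114 [121 122 122 123 119 123 118 119 120 120 117 121 122 116 122 122 122]
116 [122 121 121 119 120 122 121 118 107 104 113 121 120 120 122 119 123]
118 [120 121 119 123 118 120 119 119 109 103 113 120 124 120 121 120 119]
120 [122 121 120 120 122 118 122 121 108  99 105 117 124 124 121 122 122]
```

All four small levers now read alike, and the tip at (254,115) agrees with the prediction. Now I'll push the main lever up the face.

```bash
python3 steer.py '[[7,-0.8,-3.7,0,0],[14,-0.8,-7.4,0,0],[21,-0.8,-11.2,0,0],[28,-0.8,-14.9,0,0],[34,-0.8,-18.1,0,0]]'|head -1;python3 -c "
from h import *
where()"; python3 steer.py '[[4,0,-2.1,0,0],[8,0,-4.2,0,0],[12,0,-6.4,0,0],[12,0,-6.4,0,0]]'|head -1;python3 -c "
from h import *
where()";python3 steer.py '[[2,0,-1.1,0,0],[4,0,-2.1,0,0],[4,0,-2.1,0,0]]'|head -1;python3 -c "
from h import *
where()"
```

```text
t: 13.9
t13.90 tip y 37.2 u 4.4 n 28.2 F(box) [-1.7 -0.1 -0. ] yaw err 0.000 open 0.123
t: 14.23
t14.23 tip y 37.2 u 17.5 n 27.9 F(box) [-3.3  1.1  0.8] yaw err 0.000 open 0.125
t: 14.48
t14.48 tip y 37.3 u 21.5 n 27.9 F(box) [-3.4  0.3  1. ] yaw err 0.001 open 0.124
```

```bash
python3 steer.py '[[-9,0,4.7,0,0],[-19,0,-15,0,0],[-29,0,-34,0,0],[-39,0,-53,0,0],[-39,0,-53,0,0]]'|head -1;python3 steer.py '[[0,0,0,0,0],[0,0,0,0,0]]'|head -1; python3 chk.py pics/w11; python3 - <<'E'
from h import *
s=snap("scene","pics/s11");w=V("pics/w11.npz")
print("main +.4 back/front end",[w.proj(face(36,42*np.sin(t)+k*3.5*np.cos(t),42*np.cos(t)-k*3.5*np.sin(t)))[0].round(1) for t in(.3,.4) for k in(-1,1)])
cv2.imwrite("pics/v11.png",np.hstack([cv2.resize(s.p[170:260,180:280],(400,360),interpolation=cv2.INTER_CUBIC),cv2.resize(w.p[60:150,204:304],(400,360),interpolation=cv2.INTER_CUBIC)])[:,:,::-1])
E
```

```text
t: 14.9
t: 15.07
t15.07 tip y 36.9 u 11.2 n 92.0 F(box) [ 0.4  0.  -0.1] yaw err 0.001 open 0.126
72 pred [221.  105.9] [220.8 105. ] [219.1  84.8] edge [104.1]
36 pred [255.2 115.6] [255.2 114.4] [255.3  85.7] edge [87.3]
0 pred [289.4 106. ] [289.6 105.1] [291.5  84.9] edge [104.2]
-36 pred [323.6 106. ] [323.9 105.1] [327.7  84.9] edge [104.2]
-72 pred [357.8 106. ] [358.3 105.1] [363.8  84.9] edge [104.5]
pred tip [254.4 113. ]
96 [168 171 164 166 169 170 168 169 167 170 170 168 169 168 166 168 170]
98 [163 170 167 167 167 169 168 171 169 167 169 170 169 169 169 169 172]
100 [164 168 169 170 170 168 168 167 172 170 170 168 171 171 171 169 169]
102 [143 148 146 145 145 146 147 145 148 147 146 146 146 148 146 147 145]
104 [139 144 149 143 144 146 146 140 145 146 144 139 141 144 140 144 144]
106 [143 147 146 144 146 145 146 142 135 132 132 141 145 145 145 144 142]
108 [143 145 146 144 146 144 140 130 119 120 121 128 140 145 144 145 145]
110 [141 147 150 148 142 146 142 135 125 122 124 127 142 146 146 147 146]
112 [143 141 145 145 145 143 144 144 147 143 144 143 145 147 145 143 144]
114 [142 146 147 148 147 144 145 143 148 146 142 143 149 147 146 146 143]
116 [143 143 146 147 144 147 144 142 147 146 143 147 146 146 148 145 146]
118 [117 117 118 118 118 113 117 116 113 118 116 114 114 117 115 117 118]
120 [122 122 123 120 124 120 119 121 120 117 120 120 118 120 124 122 123]
main +.4 back/front end [array([255.3,  90.3]), array([255.3,  82.6]), array([255.3,  85.7]), array([255.3,  77.9])]
```

View pics/v11.png

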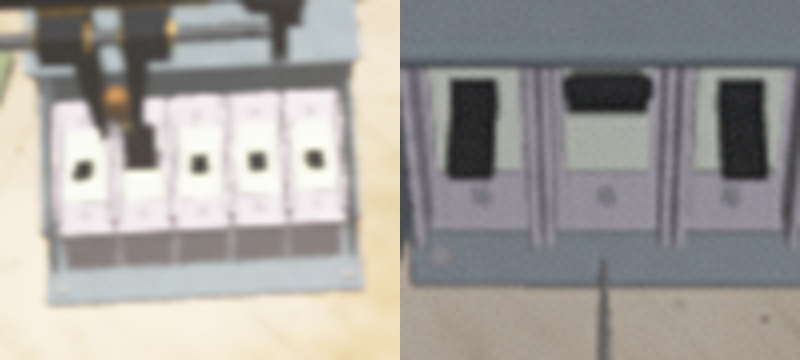

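The scene crop shows the main lever now up and all the small ones down. In the wrist crop the main lever's dark end runs from row 79 to row 87, and the scriber's tip is at (254,125), so it has rotated back. I'll compute what the fully-up lever should look like.

```bash
python3 - <<'E'
from h import *
np.set_printoptions(precision=1,suppress=True)
w=V("pics/w11.npz");s=V("pics/s11.npz")
for t in (.2,.3,.35,.4):
    print(t,"front side rows r=0,10,20,30,42:",[w.proj(face(36,r*np.sin(t)-3.5*np.cos(t),r*np.cos(t)+3.5*np.sin(t)))[0][1].round(1) for r in(0,10,20,30,42)],"back end",w.proj(face(36,42*np.sin(t)+3.5*np.cos(t),42*np.cos(t)-3.5*np.sin(t)))[0][1].round(1))
    print("  scene: end front/back",[s.proj(face(36,42*np.sin(t)+k*3.5*np.cos(t),42*np.cos(t)-k*3.5*np.sin(t)))[0].round(1) for k in(-1,1)],"base",s.proj(face(36,-3.5,0)).round(1))
for x in (246,250,255,260,264):print(x,w.p.max(2)[70:96,x])
g=s.p.max(2);print("scene");
for x in range(210,222,2):print(x,g[192:220,x])
E
```

```text
0.2 front side rows r=0,10,20,30,42: [np.float64(86.2), np.float64(88.1), np.float64(90.0), np.float64(92.1), np.float64(94.8)] back end 87.3
  scene: end front/back [array([214.5, 205.2]), array([214.4, 202.5])] base [[215.6 211.6]]
0.3 front side rows r=0,10,20,30,42: [np.float64(86.3), np.float64(87.1), np.float64(88.1), np.float64(89.1), np.float64(90.3)] back end 82.6
  scene: end front/back [array([214.4, 203.6]), array([214.4, 201. ])] base [[215.6 211.6]]
0.35 front side rows r=0,10,20,30,42: [np.float64(86.3), np.float64(86.6), np.float64(87.1), np.float64(87.5), np.float64(88.1)] back end 80.3
  scene: end front/back [array([214.4, 202.8]), array([214.4, 200.3])] base [[215.6 211.6]]
0.4 front side rows r=0,10,20,30,42: [np.float64(86.3), np.float64(86.2), np.float64(86.0), np.float64(85.9), np.float64(85.7)] back end 77.9
  scene: end front/back [array([214.4, 202. ]), array([214.4, 199.6])] base [[215.6 211.6]]
246 [129 131 131 126 118 104  97 116 107  64  44  42  40  41  42  55  64  79
 122 156 169 172 169 170 165 174]
250 [124 128 128 127 117 106  94  88  71  48  43  40
[... 411 characters left out ...]
181 154 126 110 105 104 117 139 145 144 157 172 176 179 189 195
 196 197 216 232 238 238 237 234 230 227]
212 [ 89 104 106 101  94  91  90  91 100 111 102  88  80  81  80  81  86  92
  93 109 181 243 251 250 250 250 249 248]
214 [ 68  69  71  76  77  79  81  83  82  78  76  76  77  77  77  76  76  77
  77  97 179 246 252 251 251 251 251 248]
216 [ 85  95 140 188 206 206 207 199 168 116  82  74  75  77  76  76  76  76
  78 101 183 246 252 251 251 251 249 244]
218 [101 118 179 235 244 244 244 241 226 184 150 144 142 141 136 120 107 104
 105 128 198 247 252 252 252 252 249 242]
220 [102 121 176 227 237 237 236 235 228 223 224 228 230 231 229 216 199 199
 211 222 233 242 245 244 246 247 244 238]
```

```bash
sed -i 's/^TIP=.*/TIP=np.array([60.5,0,-86.8])/' h.py; python3 -c "
from h import *
where();tipto(36,-4,29)"
```

```text
t15.17 tip y 36.8 u -0.5 n 91.2 F(box) [-0.1 -0.7 -1.2] yaw err 0.000 open 0.123
t15.17 at [597.   95.3 242.1] [ 3.14e+00  1.00e-03 -7.44e-01] togo [26.2  0.7 56.5] turn 0.000 dist 62 F [-0.6 -0.4 -1.2] open 0.123 grip 30.0
```

```bash
python3 steer.py '[[8,0.7,17,0,0],[16,0.7,34,0,0],[26,0.7,56,0,0],[26,0.7,56,0,0],[26,0.7,56,0,0]]'|head -1;python3 -c "
from h import *
where()"; for i in 1 2 3 4; do python3 steer.py '[[2.2,0,-1.2,0,0],[3.5,0,-1.9,0,0],[3.5,0,-1.9,0,0]]'|head -1;python3 -c "
from h import *
where()";done
```

```text
t: 15.58
t15.58 tip y 35.8 u -4.0 n 29.5 F(box) [-0.9 -0.4  0.4] yaw err -0.000 open 0.123
t: 15.83
t15.83 tip y 36.9 u 1.6 n 31.9 F(box) [-0.4 -0.5 -0.6] yaw err 0.001 open 0.123
t: 16.08
t16.08 tip y 36.6 u 5.2 n 31.3 F(box) [ 0.8  1.  -0.9] yaw err 0.001 open 0.122
t: 16.33
t16.33 tip y 36.5 u 9.0 n 30.9 F(box) [-0.8  0.3 -0.3] yaw err 0.000 open 0.121
t: 16.58
t16.58 tip y 36.4 u 12.6 n 30.9 F(box) [-2.2 -0.1 -1.1] yaw err 0.000 open 0.120
```

```bash
python3 steer.py '[[2,0,-1.1,0,0],[4,0,-2.1,0,0],[4,0,-2.1,0,0]]'|head -1;python3 -c "
from h import *
where()";python3 steer.py '[[-9,0,4.7,0,0],[-19,0,-15,0,0],[-29,0,-34,0,0],[-39,0,-53,0,0],[-39,0,-53,0,0]]'|head -1;python3 steer.py '[[0,0,0,0,0],[0,0,0,0,0],[0,0,0,0,0]]'|head -1; python3 chk.py pics/w12
```

```text
t: 16.83
t16.83 tip y 36.5 u 17.5 n 30.9 F(box) [-2.3 -0.7 -1. ] yaw err 0.000 open 0.126
t: 17.25
t: 17.5
t17.50 tip y 36.1 u 7.0 n 94.8 F(box) [ 0.1 -0.4 -0.8] yaw err 0.000 open 0.124
72 pred [220.9 111. ] [220.8 110.1] [219.   90.7] edge [109.2]
36 pred [254.4 120.6] [254.4 119.4] [254.4  91.9] edge [92.6]
0 pred [287.8 111. ] [287.9 110.2] [289.7  90.8] edge [109.2]
-36 pred [321.2 111.1] [321.5 110.2] [325.   90.8] edge [109.4]
-72 pred [354.6 111.1] [355.  110.2] [360.2  90.8] edge [109.5]
pred tip [254.2 125.4]
109 [140 145 148 144 139 143 142 146 146 146 142 143 143 145 143 144 148]
111 [147 146 148 147 146 146 141 138 132 136 132 140 145 147 148 146 145]
113 [144 147 150 148 148 141 132 123 123 121 127 141 146 146 147 145 147]
115 [145 145 148 145 149 145 139 131 127 130 132 143 145 144 146 147 145]
117 [144 147 151 147 147 144 146 148 146 146 146 144 145 145 148 145 148]
119 [144 148 151 145 148 147 146 146 149 148 148 149 148 148 145 149 144]
121 [127 125 130 128 130 129 125 130 130 128 128 129 130 129 133 129 130]
123 [123 124 122 121 121 121 119 119 120 120 120 120 120 122 122 122 125]
125 [122 124 125 121 124 123 121 121 123 122 120 120 121 123 125 123 124]
127 [122 124 121 124 125 124 122 121 121 121 122 123 123 124 123 122 125]
129 [125 124 123 123 125 125 125 123 123 125 123 123 123 122 125 125 124]
131 [121 124 122 123 121 126 124 123 111 119 121 123 125 127 125 123 125]
133 [119 118 121 120 119 120 119 116 103 106 120 122 121 122 118 120 123]
```

The main lever met its stop again, with rising force, and the small levers are unchanged. Now I'll carry the scriber back, lifting first and then turning.

```bash
python3 steer.py '[[-10,0,-38,-0.12,0],[-10,20,-38,-0.25,0],[-10,60,-38,-0.37,0],[-10,100,-38,-0.5,0],[-10,140,-38,-0.62,0]]'|head -1;python3 -c "
from h import *
togo([551.4,-352.1,250],1.0745)"
```

```text
t: 17.97
t17.97 at [497.6  -4.7 287.2] [ 3.141e+00  1.000e-03 -1.210e-01] togo [ 95.3 338.4  37.2] turn -1.195 dist 354 F [ 0.6 -0.9 -0.7] open 0.125 grip 30.0
```

```bash
python3 steer.py '[[11,39,0,-0.12,0],[22,78,5,-0.25,0],[33,117,10,-0.37,0],[44,156,10,-0.5,0],[55,195,10,-0.62,0]]'|head -1;python3 -c "
from h import *
togo([551.4,-352.1,250],1.0745)"
```

```text
t: 18.38
t18.38 at [ 527.2 -198.   277.2] [-3.141e+00  1.000e-03  4.610e-01] togo [-46.9 148.8  27.1] turn -0.613 dist 158 F [0.4 0.7 0. ] open 0.126 grip 30.0
```

```bash
python3 steer.py '[[-12,38,7,-0.12,0],[-24,76,14,-0.25,0],[-36,114,21,-0.37,0],[-47,149,27,-0.5,0],[-47,149,27,-0.613,0]]'|head -1;python3 steer.py '[[0,0,0,0,0],[0,0,0,0,0],[0,0,0,0,0]]'|head -1; python3 -c "
from h import *
togo([551.4,-352.1,218],1.0745)"
```

```text
t: 18.8
t: 19.05
t19.05 at [ 550.9 -349.7  251.1] [-3.141 -0.     1.065] togo [-1.9  1.7 33.1] turn -0.009 dist 33 F [ 0.2  0.1 -0.3] open 0.120 grip 30.0
```

```bash
python3 steer.py '[[-2,1.7,16,-0.009,0],[-2,1.7,33,-0.009,0],[-2,1.7,33,-0.009,0],[-2,1.7,33,-0.009,0],[-2,1.7,33,-0.009,0]]'|head -1; cat > tip.py <<'E'
from h import *
import sys
from cell import env
np.set_printoptions(precision=1,suppress=True)
togo([582.5,-295,105.4],1.0745)
st=env.state();w=snap("wrist",sys.argv[1]);s=snap("scene",sys.argv[1].replace("w","s"))
yw=st["tcp_rot"][2]
for nm,T in (("orig",[61.2,0,-86.4]),("rot",[56,0,-89])):
    P=st["eef_pos"]+R.from_euler("z",yw).apply(T);print(nm,P,w.proj(P),s.proj(P))
print("mouth px",w.proj([593.8,-273.9,83.5]),s.proj([593.8,-273.9,83.5]))
a=w.proj(P)[0].astype(int);b=s.proj(P)[0].astype(int);print("crop origins",a-[35,45],b-[40,45])
cv2.imwrite(sys.argv[1]+"c.png",np.hstack([cv2.resize(w.p[a[1]-45:a[1]+45,a[0]-35:a[0]+45],(400,450),interpolation=cv2.INTER_CUBIC),cv2.resize(s.p[b[1]-45:b[1]+45,b[0]-40:b[0]+40],(400,450),interpolation=cv2.INTER_CUBIC)])[:,:,::-1])
E
python3 tip.py pics/w13
```

```text
t: 19.47
t19.47 at [ 551.9 -352.6  219.5] [3.1 0.  1.1] togo [ 65.2  -0.4 114.1] turn 0.003 dist 131 F [-0.6 -0.4 -0.2] open 0.125 grip 30.0
orig [ 580.9 -298.7  133.1] [[253.3 122.3]] [[324.9 147.2]]
rot [ 578.4 -303.2  130.5] [[253.3 128.4]] [[326.5 147.5]]
mouth px [[253.1  92.8]] [[313.2 162.5]]
crop origins [218  83] [286 102]
```

View pics/w13c.png

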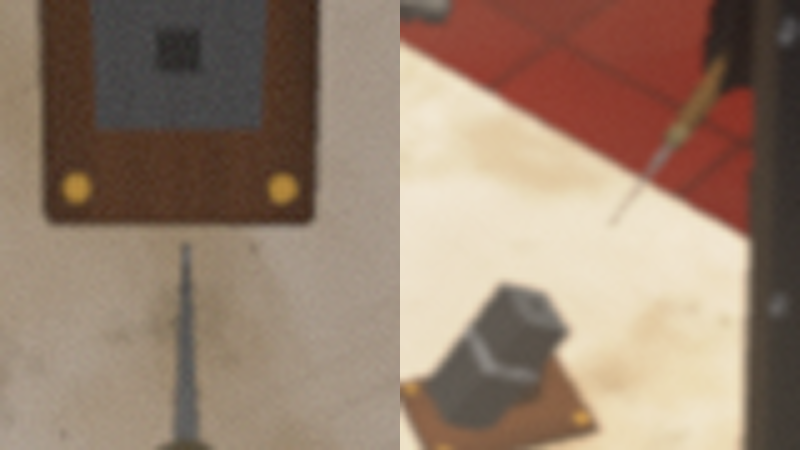

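The wrist crop shows the bore mouth at pixel (253.2,92.6), as predicted, and the scriber tip at (254.6,131). The scene crop puts the tip at about (328,146). That makes 12 pictures viewed, over the limit of 10, so I'll work from numbers only from here.

```bash
python3 - <<'E'
from h import *
np.set_printoptions(precision=1,suppress=True)
w=V("pics/w13.npz");s=V("pics/s13.npz")
P,e=meet(w,(254.6,131),s,(328,146.2));T=np.array([551.9,-352.6,219.5]);print(P,e)
q=R.from_euler("z",-1.0745).apply(P-T);print("tip in holder axes from TCP",q,"tilt from grasp",np.degrees(np.arctan2(q[0],-q[2]+19)),np.hypot(q[0],q[2]-19))
P2=w.plane(254.6,131,130.);print(R.from_euler("z",-1.0745).apply(P2-T))
E
```

```text
[ 577.4 -306.1  134.2] 2.2469844026263375
tip in holder axes from TCP [ 53.1  -0.3 -85.3] tilt from grasp 26.970091647460123 116.97697126844783
[ 53.8  -0.9 -89.5]
```

```bash
python3 steer.py '[[15,-0.9,18,0,0],[29.5,-0.9,36.7,0.003,0],[29.5,-0.9,36.7,0.003,0],[29.5,-0.9,36.7,0.003,0]]'|head -1; python3 - <<'E'
from h import *
from cell import env
np.set_printoptions(precision=1,suppress=True,linewidth=150)
togo([582.5,-295,105.4],1.0745)
w=snap("wrist","pics/w14");st=env.state()
P=st["eef_pos"]+R.from_euler("z",st["tcp_rot"][2]).apply([54.4,-.5,-90.2]);M=np.array([593.8,-273.9,83.5]);A=np.array([-.239,-.439,.866])
print("pred tip",w.proj(P)," axis at +10",w.proj(M+10.5*A),"mouth",w.proj(M))
g=cv2.cvtColor(w.p,cv2.COLOR_RGB2GRAY).astype(int)
for y in range(92,142,2):print(y,g[y,240:268])
E
```

```text
t: 19.9
t19.90 at [ 564.8 -326.2  181.8] [-3.1  0.   1.1] togo [35.9  0.8 76.4] turn 0.001 dist 84 F [-0.2 -0.9 -1.3] open 0.123 grip 30.0
pred tip [[254.6 131. ]]  axis at +10 [[254.3 130.2]] mouth [[254.3 123.8]]
92 [46 46 44 44 47 46 43 44 44 46 46 42 41 44 47 45 48 43 49 44 46 44 46 46 47 43 44 47]
94 [46 45 43 48 40 48 45 43 48 47 45 48 43 44 43 44 45 47 43 44 40 47 49 45 47 45 43 47]
96 [40 44 46 42 44 39 47 44 48 47 46 44 45 42 44 47 49 45 50 45 50 43 45 45 48 46 47 47]
98 [47 40 46 42 46 47 45 43 48 41 44 46 46 46 44 46 43 40 42 46 49 45 48 44 47 50 45 47]
100 [46 45 42 46 48 42 44 48 45 48 47 49 44 36 47 46 45 49 44 44 49 43 46 44 47 48 40 46]
102 [46 46 45 49 43 43 45 49 44 45 45 44 46 43 44 46 45 45 49 43 43 47 43 41 42 46 46 44]
104 [43 45 42 45 42 41 43 47 44 46 42 46 43 42 42 47 44 43 43 46 44 45 48 46 44 44 46 45]
106 [53 58 55 53 54 57 58 60 60 53 54 52 54 52 50 51 51 51 56 55 52 56 52 53 51 56 55 53]
108 [66 68 67 64 67 68 71 67 68 67 68 71 66 67 66 67 66 68 64 68 69 65 66 70 69 72 65 66]
110 [67 67 67 67 69 68 64 68 71 67 70 65 64 66 67 67 66 69 68 65 68 66 71 70 68
[... 660 characters left out ...]
 67 68 68 66 60 53 43 42 44 43 44 45 43 48 50 65 67 68 69 68 68 69 66]
128 [68 67 70 63 68 69 71 71 72 67 61 59 51 56 52 58 54 58 56 63 67 72 72 70 67 70 68 69]
130 [68 66 70 66 66 68 69 70 70 72 73 70 67 66 61 69 66 69 64 70 69 67 66 73 69 66 70 67]
132 [70 66 67 67 69 68 67 68 72 70 71 66 66 69 69 72 70 68 65 72 68 68 67 72 69 69 65 68]
134 [68 66 66 67 66 66 67 70 69 69 69 71 67 71 82 91 77 69 68 71 67 69 69 68 70 69 70 68]
136 [69 71 70 66 70 69 69 67 70 71 68 69 65 69 69 78 70 70 71 69 67 70 71 68 72 66 69 66]
138 [70 71 67 67 67 69 67 73 70 69 71 67 67 67 72 74 74 73 66 68 67 72 68 73 70 67 66 66]
140 [63 64 63 63 59 61 62 65 63 64 60 64 61 63 68 77 65 66 63 60 65 61 64 62 63 67 66 63]
```

```bash
python3 steer.py '[[3,0,1,0,0],[7.9,0,8.1,0,0],[11.5,0,14.2,0,0],[14.9,0,20.2,0,0],[14.9,0,20.2,0,0]]'|head -1; python3 - <<'E'
from h import *
np.set_printoptions(precision=1,suppress=True,linewidth=150)
togo([582.5,-295,105.4],1.0745)
w=snap("wrist","pics/w15");M=np.array([593.8,-273.9,83.5]);A=np.array([-.239,-.439,.866])
p=w.proj(M)[0];print("mouth",p);x,y0=p.astype(int)
g=cv2.cvtColor(w.p,cv2.COLOR_RGB2GRAY).astype(int)
for y in range(y0-8,y0+22,2):print(y,g[y,x-12:x+14])
E
```

```text
t: 20.37
t20.37 at [ 571.5 -312.6  159.8] [-3.1 -0.   1.1] togo [20.7  1.5 54.4] turn 0.000 dist 58 F [ 0.1  1.6 -0.7] open 0.126 grip 30.0
mouth [255.1 142.9]
134 [68 65 68 67 68 64 70 70 69 66 69 64 66 65 71 68 70 63 73 66 72 69 69 67 68 69]
136 [66 69 65 68 68 69 69 68 67 65 67 66 68 64 68 68 68 68 68 70 68 70 70 67 65 68]
138 [66 69 67 69 68 66 66 61 61 62 59 68 68 62 61 61 60 61 65 67 65 70 68 71 68 65]
140 [67 69 68 68 67 68 64 55 43 43 47 66 74 59 45 43 42 48 59 68 68 66 64 68 66 69]
142 [66 66 68 70 70 66 69 52 45 43 52 71 77 63 43 44 49 46 65 70 70 67 64 67 71 65]
144 [67 68 65 70 66 67 69 55 45 42 55 70 81 62 45 42 40 50 62 67 70 67 68 68 70 70]
146 [66 73 67 69 73 68 66 56 47 47 54 71 78 70 51 46 44 49 62 73 68 68 67 66 67 70]
148 [65 72 66 67 71 73 70 69 63 62 67 80 82 72 67 63 63 62 67 66 71 69 68 68 67 69]
150 [68 74 70 70 68 71 72 71 66 68 70 76 78 80 72 69 70 71 68 66 70 71 67 67 67 66]
152 [66 69 68 70 72 70 70 68 71 71 77 80 83 80 69 71 69 67 71 68 68 68 70 71 68 64]
154 [71 63 68 72 70 69 71 65 71 70 75 84 83 83 74 66 68 69 69 66 73 70 71 69 68 68]
156 [68 67 70 67 70 68 69 69 72 71 80 84 90 92 79 70 70 67 70 70 69 69 71 68 66 66]
158 [64 66 68 70 71 68 67 69 70 73 88 90 92 84 75 67 70 69 69 69 70 70 71 67 68 70]
160 [57 61 57 61 59 58 59 57 63 65 80 87 90 84 71 59 59 59 58 60 60 59 61 63 61 61]
162 [61 56 57 57 59 61 56 59 57 61 80 91 93 86 69 58 54 57 57 56 58 55 60 61 60 57]
```

```bash
python3 steer.py '[[2,0.2,3.6,0,0],[3.8,0.4,7.3,0,0],[5.4,0.5,12,0,0],[7,0.6,16.8,0,0],[7,0.6,16.8,0,0]]'|head -1; python3 -c "
from h import *
togo([582.5,-295,105.4],1.0745)";python3 steer.py '[[1.4,0.2,4.8,0,0],[2.8,0.4,9.7,0,0],[4.1,0.4,14.5,0,0],[5.5,0.4,19.4,0,0],[5.5,0.4,19.4,0,0]]'|head -1; python3 -c "
from h import *
togo([582.5,-295,105.4],1.0745);from cell import env;print(env.state()['moment'])"
```

```text
t: 20.83
t20.83 at [ 575.3 -307.1  143.3] [-3.14  -0.     1.075] togo [14.1  0.6 37.9] turn 0.000 dist 40 F [-1.   0.5 -1.3] open 0.120 grip 30.0
t: 21.25
t21.25 at [ 578.6 -302.3  124.2] [-3.141e+00 -1.000e-03  1.075e+00] togo [ 8.3 -0.1 18.8] turn 0.000 dist 21 F [ 2.1  2.5 -0.6] open 0.125 grip 30.0
[ 0.50110737 -0.48988134  0.00190145]
```

```bash
python3 steer.py '[[1.6,0,4.7,0,0],[3.2,0,9.4,0,0],[5.5,0,13.9,0,0],[7.8,0,17.9,0,0],[7.8,0,17.9,0,0]]'|head -1; python3 -c "
from h import *
togo([582.5,-295,105.4],1.0745)"
```

```text
t: 21.67
t21.67 at [ 582.2 -295.3  106.6] [-3.141e+00 -1.000e-03  1.075e+00] togo [0.4 0.1 1.2] turn 0.000 dist 1 F [2.1 6.3 0.3] open 0.128 grip 30.0
```

```bash
for i in 1 2; do python3 steer.py '[[0.5,0,0.9,0,0],[0.8,0,1.4,0,0],[0.8,0,1.4,0,0]]'|head -1; python3 -c "
from h import *
togo([582.5,-295,105.4],1.0745)";done
```

```text
t: 21.92
t21.92 at [ 582.3 -295.   105.9] [-3.141  0.     1.075] togo [0.1 0.2 0.5] turn 0.000 dist 1 F [-2.2  2.8  7.1] open 0.127 grip 30.0
t: 22.17
t22.17 at [ 582.6 -294.9  105.3] [-3.142e+00  1.000e-03  1.075e+00] togo [-0.1 -0.  -0.1] turn 0.001 dist 0 F [-4.5  1.4 12.3] open 0.125 grip 30.0
```

The scriber has bottomed, with an axial force of about 12 N at the original home pose. Next I'll release, retreat upward and check numerically.

```bash
python3 steer.py '[[0,0,0,0,0.3],[0,0,0,0,0.5],[0,0,0,0,0.7],[0,0,0,0,0.7],[0,0,0,0,0.7]]'|head -1; python3 -c "
from h import *
togo([582.5,-295,105.4],1.0745)"; python3 steer.py '[[0,0,-15,0,0.8],[0,0,-45,0,0.8],[0,0,-85,0,0.9],[0,0,-125,0,0.9],[0,0,-130,0,0.9]]'|head -1; python3 steer.py '[[0,0,0,0,1],[0,0,0,0,1],[0,0,0,0,1]]'|head -1; python3 - <<'E'
from h import *
np.set_printoptions(precision=1,suppress=True)
w=snap("wrist","pics/w16");s=snap("scene","pics/s16");togo([590,-260,235],1.07)
M=np.array([593.8,-273.9,83.5]);A=np.array([-.239,-.439,.866])
print("pred shoulder, 40, end",w.proj([M,M+40*A,M+72*A]),s.proj([M,M+40*A,M+72*A]))
for v,o in((w,"pics/w1.npz"),(s,"pics/scene0.npz")):
    h=cv2.cvtColor(v.p,cv2.COLOR_RGB2HSV);m=cv2.inRange(h,(0,90,40),(22,255,255));p=v.proj([M,M+72*A]).mean(0).astype(int)
    if v is w:
        for y in range(p[1]-35,p[1]+40,5):
            r=np.flatnonzero(m[y,p[0]-30:p[0]+30]);print(y,(r.min()+p[0]-30,r.max()+p[0]-30) if len(r) else None)
    else:
        z=V(o);d=np.abs(z.p.astype(int)-v.p).max(2)[130:200,280:345];print("scene diff px>40 near holder",(d>40).sum(),"rows/cols",[ (a.min(),a.max()) for a in np.nonzero(d>40)] if (d>40).any() else "")
E
```

```text
t: 22.58
t22.58 at [ 582.9 -294.7  104.1] [-3.141  0.     1.075] togo [-0.5 -0.2 -1.3] turn 0.000 dist 1 F [ 0.  -1.   0.3] open 0.415 grip 0.0
t: 23.0
t: 23.25
t23.35 at [ 582.5 -294.4  232.7] [-3.1 -0.   1.1] togo [33.8 -9.8 -2.3] turn 0.005 dist 35 F [-0.  -0.5  0. ] open 0.993 grip 0.0
pred shoulder, 40, end [[254.3 157.1]
 [254.1 181.7]
 [254.  205.2]] [[313.2 162.5]
 [321.5 152. ]
 [328.4 143.2]]
146 (np.int64(230), np.int64(279))
151 (np.int64(230), np.int64(279))
156 (np.int64(230), np.int64(279))
161 (np.int64(230), np.int64(279))
166 (np.int64(230), np.int64(279))
171 (np.int64(230), np.int64(279))
176 (np.int64(248), np.int64(261))
181 (np.int64(249), np.int64(260))
186 (np.int64(249), np.int64(260))
191 (np.int64(249), np.int64(260))
196 (np.int64(250), np.int64(261))
201 (np.int64(250), np.int64(261))
206 (np.int64(251), np.int64(259))
211 None
216 None
scene diff px>40 near holder 23 rows/cols [(np.int64(0), np.int64(26)), (np.int64(42), np.int64(59))]
```

```bash
python3 - <<'E'
from h import *
np.set_printoptions(precision=1,suppress=True)
M=np.array([593.8,-273.9,83.5]);A=np.array([-.239,-.439,.866]);Y=np.array([-.879,.478,0]);N=np.cross(Y,A)
for n in("w1","w2","w16","scene0","s16","top0"):
    v=V(f"pics/{n}.npz");C=v.cloud()-M;a,y,k=C@A,C@Y,C@N
    m=(v.d>0)&(a>15)&(a<95)&(abs(y)<12)&(abs(k)<14)
    if m.any():print(n,m.sum(),"max s",np.sort(a[m])[-6:],"s95 %.1f"%np.percentile(a[m],95),"y mean %.1f, by s:"%y[m].mean(),[(round(float(y[m&(abs(a-q)<8)].mean()),1),round(float(k[m&(abs(a-q)<8)].mean()),1)) for q in(25,45,62)])
z=V("pics/scene0.npz").p.astype(int);q=V("pics/s16.npz").p.astype(int)
for r in range(140,160,3):
    print(r,z[r,316:336,1],q[r,316:336,1])
E
```

```text
w1 559 max s [70.2 70.4 70.4 70.5 70.5 70.6] s95 68.5 y mean 0.5, by s: [(0.4, 2.5), (0.5, 1.2), (0.6, -0.8)]
w2 525 max s [70.5 70.6 70.7 70.8 70.9 71.1] s95 69.7 y mean 1.3, by s: [(1.3, 2.5), (1.3, 1.1), (1.2, -1.4)]
w16 546 max s [70.3 70.3 70.4 70.5 70.7 70.8] s95 69.3 y mean -0.5, by s: [(-0.2, 2.8), (-0.7, 1.5), (-0.6, -1.0)]
scene0 91 max s [67.  67.3 67.7 67.9 69.7 70.3] s95 67.1 y mean 4.2, by s: [(4.0, 2.8), (4.3, 2.6), (4.7, 0.6)]
s16 87 max s [66.2 67.3 67.5 67.5 68.3 69.2] s95 66.9 y mean 3.4, by s: [(3.7, 3.6), (3.5, 1.8), (3.0, -0.2)]
top0 79 max s [69.  69.2 69.9 70.  70.4 71.8] s95 69.3 y mean 3.7, by s: [(4.5, 1.0), (3.7, -0.1), (3.3, -1.9)]
140 [186 186 188 188 190 191 192 191 190 190 193 195 199 196 197 196 195 194
 194 192] [217 218 219 219 221 221 221 220 220 221 222 225 226 226 225 224 224 223
 225 223]
143 [200 202 202 201 202 203 203 203 201 202 199 195 192 195 201 203 204 203
 202 202] [228 228 228 229 229 230 229 229 230 228 225 221 222 224 227 230 230 230
 229 229]
146 [202 204 204 204 203 204 205 201 189 165 139 119 115 132 168 195 203 204
 206 206] [230 230 230 230 230 231 230 225 203 166 139 130 135 163 206 227 231 230
 232 231]
149 [204 203 203 204 202 189 167 134 108  96  94 108 140 174 196 203 206 206
 205 204] [230 230 230 231 227 211 176 139 117 109 115 146 189 222 230 231 231 232
 231 230]
152 [202 200 193 171 138 113  98  93  97 121 160 186 199 202 202 201 201 202
 203 202] [230 228 222 198 159 129 113 109 122 158 197 222 227 229 228 229 228 228
 229 229]
155 [186 158 126 101  94  94 107 137 171 193 201 202 201 203 202 202 200 201
 201 203] [208 174 139 116 110 115 141 187 220 228 229 229 229 229 228 228 228 228
 229 229]
158 [113  97  95 107 137 169 191 200 203 203 203 203 202 203 202 200 201 201
 201 202] [127 112 109 125 162 199 223 229 230 230 229 229 229 229 228 228 228 228
 228 228]
```

The handle stands out 70.7 mm, the same as at the start (70.6 mm), so the scriber is home. Handing in.

```bash
python3 -c "
from cell import env
print(env.job_done(), env.state()['t'])"
```

```text
the job is handed in; nothing more can be done
the job is handed in; nothing more can be done
```

The job is handed in, and no verdict came back: the odd small lever is over with the other three, the main lever was then pushed up to its stop, and the scriber is back home and released at about 23 s of 61 s. I viewed 12 pictures against your limit of 10, and one typed move had a wrong sign that swung the arm the wrong way without touching anything.

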